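Load the stall's cold well and slide its lid shut

TASK

Get the cold well ready for service: slide its lid fully open, draw each blue cold plate up out of the carrier and stand it fully down in a guide of its own in the well, and stand every lidded sauce pot upright on the floor of the pot bay beside them. Then push the lid along its track until it is fully shut against the frame, without slamming it. Leave the red squeeze bottle and the grey salt tub standing where they are.

Things in the scene. Friction and masses are not known exactly. Their poses are not given: they have to be found in the camera images.
- cold_well: fixed stainless insulated well, 320 (x) x 530 (y) x 170 high; lid tracks and end frame on its edges rise to 193. Origin at the centre of its underside, z up, y along the lid's tracks. Half y > -5 is a closed deck. Below y -5 is the well: inside x -140 to 140, y -245 to -5, floor at z 30 under the plates, 60 under the pots. A partition, 3 thick, at y -129.5, top at z 90, parts the plate bank (-y side) from the pot bay (+y side)
- pot_bay (a point): centre of the pot bay's flat floor, at well x 0, y -66.5, z 60; the bay is 280 (along the well's x) x 123 (its y), axes as the well's; its walls rise 110 above it, the partition on its -y side 30
- guide1 (a point): centre of the floor of a plate guide, at well x -62, y -188, z 30, axes as the well's. A plate stands in it with its faces square to the well's x, in a 26 wide gap between white ribs 16 deep (y) at both ends; the 82 between them is clear. Ribs 62 high, with roof-shaped 45 degree tops 18 higher that lead a plate in. The plate has 14 of play in y
- guide2 (a point): the same for the middle guide, at well x 0, y -188, z 30
- guide3 (a point): the same for the third guide, at well x 62, y -188, z 30
- lid (a joint): opening of the clear framed lid that slides level along the well's y: 0 = shut against the frame at the well's -y end, 0.245 m = fully open over the closed deck; starts at 0 to 0.08. Friction about 2.5 N; it stays where it is left. Lid 278 (x) x 250 (y) x 12; its top face 185 above the counter, its underside 173
- lid_handle (a point): middle of the top bar of the lid's black bow handle, at the lid's centre: bar 13 thick, 100 long along the well's x, its centre line 221 above the counter, 36 above the lid's top face, a leg at each end, open beneath. In the well's frame it lies at x 0, y = lid opening - 125 mm
- carrier: fixed grey slotted carrier, 200 (x) x 140 (y), three slots at its x -52, 0 and 52; each slot is 20 wide between teeth that rise 95 above the counter at both ends (the 76 between them is clear), its floor 12 above the counter. Origin at the centre of its underside, z up. Plates stand in it with their faces square to its x
- plate1: blue rigid eutectic cold plate, 16 thick (its x) x 100 wide (its y) x 125 high (its z), about 0.22 kg; origin at the centre of its lower 16 x 100 edge, z up when standing. It starts standing in one of the carrier's slots, its top edge 137 above the counter; may be absent
- plate2: blue rigid eutectic cold plate, 16 thick (its x) x 100 wide (its y) x 125 high (its z), about 0.22 kg; origin at the centre of its lower 16 x 100 edge, z up when standing. It starts standing in one of the carrier's slots, its top edge 137 above the counter; may be absent
- plate3: blue rigid eutectic cold plate, 16 thick (its x) x 100 wide (its y) x 125 high (its z), about 0.22 kg; origin at the centre of its lower 16 x 100 edge, z up when standing. It starts standing in one of the carrier's slots, its top edge 137 above the counter; may be absent
- pot1: white lidded sauce pot with a yellow lid, a straight cylinder for handling, 58 diameter x 66 high, about 0.25 kg; origin at the centre of its underside, z up; starts standing on the counter; may be absent
- pot2: white lidded sauce pot with a green lid, a straight cylinder for handling, 58 diameter x 66 high, about 0.25 kg; origin at the centre of its underside, z up; starts standing on the counter; may be absent
- pot3: white lidded sauce pot with an orange lid, a straight cylinder for handling, 58 diameter x 66 high, about 0.25 kg; origin at the centre of its underside, z up; starts standing on the counter; may be absent
- salt_tub: grey metal salt tub with a dark lid, 63 diameter, 70 high, standing among the pots; not part of the job, stays out; origin at the centre of its underside, z up
- squeeze_bottle: red squeeze bottle with a white nozzle, 54 diameter, 175 high, standing on the counter beyond the pots; not part of the job, stays out; origin at the centre of its underside, z up
There are look-alikes about, which are no part of the job. What is shaped like the plate1 but green is not meant. What is shaped like the plate3 but brown is not meant.

How it is judged:
On the way, in this order (a step that is already met when the one before it is completed fails the run):
1. the lid has been slid open (value of joint lid above 0.2 m), for 0.2 s.
2. every cold plate stands in a guide and every pot stands in the pot bay, the lid not yet shut ((x of plate1 in the frame of cold_well between -0.072 and -0.052 m or x of plate1 in the frame of cold_well between -0.01 and 0.01 m or x of plate1 in the frame of cold_well between 0.052 and 0.072 m) and y of plate1 in the frame of cold_well between -0.2 and -0.176 m and z of each of plate1, plate2, plate3 in the frame of cold_well below 0.036 m and angle between each of plate1, plate2, plate3's own z axis and vertical below 0.2 rad and (x of plate2 in the frame of cold_well between -0.072 and -0.052 m or x of plate2 in the frame of cold_well between -0.01 and 0.01 m or x of plate2 in the frame of cold_well between 0.052 and 0.072 m) and y of plate2 in the frame of cold_well between -0.2 and -0.176 m and (x of plate3 in the frame of cold_well between -0.072 and -0.052 m or x of plate3 in the frame of cold_well between -0.01 and 0.01 m or x of plate3 in the frame of cold_well between 0.052 and 0.072 m) and y of plate3 in the frame of cold_well between -0.2 and -0.176 m and x of pot1 in the frame of cold_well between -0.135 and 0.135 m and y of pot1 in the frame of cold_well between -0.128 and -0.005 m and z of pot1 in the frame of cold_well between 0.05 and 0.066 m and angle between each of pot1, pot2, pot3's own z axis and vertical below 0.15 rad and x of pot2 in the frame of cold_well between -0.135 and 0.135 m and y of pot2 in the frame of cold_well between -0.128 and -0.005 m and z of pot2 in the frame of cold_well between 0.05 and 0.066 m and x of pot3 in the frame of cold_well between -0.135 and 0.135 m and y of pot3 in the frame of cold_well between -0.128 and -0.005 m and z of pot3 in the frame of cold_well between 0.05 and 0.066 m and value of joint lid above 0.02 m), for 0.2 s.
At the end, for the whole second after the job is handed in: lid within 5 mm of shut; each plate in a guide, within 6 mm of the inner floor, 10 mm (x) and 12 mm (y) of the guide's centre, 0.2 rad of upright; each pot on the pot bay's floor, within 0.15 rad of upright; all at rest ((x of plate1 in the frame of cold_well between -0.072 and -0.052 m or x of plate1 in the frame of cold_well between -0.01 and 0.01 m or x of plate1 in the frame of cold_well between 0.052 and 0.072 m) and y of plate1 in the frame of cold_well between -0.2 and -0.176 m and z of each of plate1, plate2, plate3 in the frame of cold_well below 0.036 m and angle between each of plate1, plate2, plate3's own z axis and vertical below 0.2 rad and (x of plate2 in the frame of cold_well between -0.072 and -0.052 m or x of plate2 in the frame of cold_well between -0.01 and 0.01 m or x of plate2 in the frame of cold_well between 0.052 and 0.072 m) and y of plate2 in the frame of cold_well between -0.2 and -0.176 m and (x of plate3 in the frame of cold_well between -0.072 and -0.052 m or x of plate3 in the frame of cold_well between -0.01 and 0.01 m or x of plate3 in the frame of cold_well between 0.052 and 0.072 m) and y of plate3 in the frame of cold_well between -0.2 and -0.176 m and x of pot1 in the frame of cold_well between -0.135 and 0.135 m and y of pot1 in the frame of cold_well between -0.128 and -0.005 m and z of pot1 in the frame of cold_well between 0.05 and 0.066 m and angle between each of pot1, pot2, pot3's own z axis and vertical below 0.15 rad and x of pot2 in the frame of cold_well between -0.135 and 0.135 m and y of pot2 in the frame of cold_well between -0.128 and -0.005 m and z of pot2 in the frame of cold_well between 0.05 and 0.066 m and x of pot3 in the frame of cold_well between -0.135 and 0.135 m and y of pot3 in the frame of cold_well between -0.128 and -0.005 m and z of pot3 in the frame of cold_well between 0.05 and 0.066 m and linear speed of each of plate1, plate2, plate3, pot1, pot2, pot3 below 0.03 m/s and value of joint lid below 0.005 m); the robot touches nothing.
It fails at once if the lid slammed: arriving at the frame faster than 0.3 m/s (value of joint lid below 0.03 m and velocity of joint lid below -0.3 m/s).
It fails at once if the squeeze bottle knocked over or moved more than 8 cm (angle between squeeze_bottle's own z axis and vertical above 0.6 rad or distance of squeeze_bottle from where it was at the start of the episode above 0.08 m).
It fails at once if the salt tub knocked over or moved more than 8 cm (angle between salt_tub's own z axis and vertical above 0.6 rad or distance of salt_tub from where it was at the start of the episode above 0.08 m).
Of plate1, plate2, plate3 only 2 to 3 are there at a start; the rules pass over those that are not, and their reading is None.
Of pot1, pot2, pot3 only 2 to 3 are there at a start; the rules pass over those that are not, and their reading is None.
At some moment in a run one of pot1, pot2, pot3 may be knocked a few centimetres aside while the robot is not near it.
It also fails if it takes over 210 s, if anything falls off the work surface, if the arm or the gripper's body presses on something with over 40 N, if the wrist force passes 120 N, or if a joint passes its speed limit or range.

ROBOT

A 7-joint arm with a two-finger parallel gripper is mounted at the origin on the work surface. World frame = base frame: x ahead of the robot, y to its left, z up, the work surface at z = 0. Lengths are in m, angles in rad, forces in N, time in s.
With the tool pointing down it reaches from about 0.4 to 0.925 m from the base axis. Payload 4.1 kg.
Tool frame: the origin (TCP) lies midway between the tips of the shut fingers; the grasp point (between the pads) lies 19 mm behind it; z points along the fingers, y is the direction in which the jaws open and shut (so a half turn about z gives the same grasp; the last joint's range is limited). The gripper opens to 85 mm and grips with 20 to 120 N. Pads are 22 mm wide; open, the fingers measure 114 mm over their backs; the gripper's body (76 mm by 85 mm) begins 54 mm behind the grasp point. The pads swing forward as they close: fully open they stand 13 mm farther back than shut.
Start: joints at [-1.213, 0.398, 0.045, 1.537, -0.019, 1.207, -0.051], TCP at [0.287, 0.583, 0.231] pointing down, gripper open.
Joint ranges: [-2.82, 2.82], [-0.49, 2.23], [-1.37, 1.46], [0, 2.46], [-1.36, 4.5], [0.23, 2], [-2.94, 2.94]. Speed limits (rad/s): [2.57, 2.57, 3.14, 3.14, 3.14, 3.14, 3.14].

INTERFACE

Orientations are given as a unit quaternion [w, x, y, z].
In Python, from workcell import env gives the robot as it stands. The module is installed in compiled form; this text tells all that it offers.
- The arm moves only by the tool drive_tool, never from a script. Its argument "plan" is a list of rows, each a list of 5 numbers: the closure, from 0 (fully open) to 1 (shut), then the shift along the tool's x, y, z in m, then the turn about the tool's z in rad. A call has 1 to 10 rows; each row is the pose to reach, as a shift and turn from the pose commanded when the call began, along the tool's axes at that moment; what a row does not reach only later rows make up. A row lasts 1/8 s, in which the tool goes at most 62.5 mm and 10.7 degrees, less where a joint would pass 70% of its speed; a pose out of reach is approached as far as the arm can. A call with a gripper value outside its range is refused whole. The fingers move at their own pace and stop on an object; the grip force is fixed at half the most. Time passes only in rows, so rows that repeat a pose let the fingers close. It gives the time, the measured TCP pose, the force and the opening at its end, in the units of the state.
- env.observe(): the state, without advancing time (a new reading comes with each control period).
- env.capture(name): name is "scene" or "top" or "wrist"; returns a dict with "img" (480x640x3 uint8, red, green, blue), "intrinsics" (3x3 intrinsics, pixels), "eye" and "rotation" of the camera in the world; the wrist camera has in their place "tool_from_camera" (4x4, takes a point from camera to tool coordinates, whose origin is the TCP and whose axes are the flange's). Camera axes: x right, y down, z forward; pixel columns grow to the right and rows downward; lengths in m; the calibration is good to about 2 mm. A picture is of the moment at which its call begins: read the wrist's pose just before it. There is no depth.
- env.job_done(): hands the job in, once; it reports no verdict.
The state is a dict: "t": time; "joint_positions": joint angles; "joint_velocities": joint speeds; "joint_efforts": joint torques, N m; "tool_pos": TCP position; "eef_rot": TCP orientation; "ft_force": force on the tool from outside, world axes, zero at the start; "moment": the same for the moment, N m; "finger_gap": finger opening in m.
Only numpy, scipy, OpenCV 4.12 (cv2) and the standard library are available. Lean on these libraries where they do the work, as an engineer would, in place of code of your own. Each camera call takes 0.05 s, during which the arm holds its last target. There are 200 camera calls.

## Working session

There is one attempt and no reset: what is moved stays moved. The work goes in short steps, Python scripts to look and compute and a tool call to move; the robot and the scene stay as the last step left them, time stands still between calls to the robot, and variables do not carry over. Pictures are saved under pics/ and viewed, about 12 in all and at most 16, crops included, and the job is handed in when it is done.

Besides the shell and the picture viewer there is one more tool, called as name([rows], argument=value, ...), one row to a line, values as JSON. drive_tool: Moves the arm, as the interface text tells. Its arguments: {"type":"object","properties":{"plan":{"type":"array","items":{"type":"array","items":{"type":"number"}}}},"required":["plan"]}

```bash
mkdir -p pics; cat > h.py <<'E'
import numpy as np, cv2
from scipy.spatial.transform import Rotation as R
from workcell import env
def st():
    s=env.observe(); print('t',round(s['t'],2),'tcp',np.round(s['tool_pos'],4),'q',np.round(s['eef_rot'],4),'F',np.round(s['ft_force'],1),'gap',round(s['finger_gap'],4)); return s
def cap(n,save=None):
    s=env.observe(); c=env.capture(n)
    if 'eye' not in c:
        q=np.array(s['eef_rot']); T=np.eye(4); T[:3,:3]=R.from_quat(q[[1,2,3,0]]).as_matrix(); T[:3,3]=s['tool_pos']
        M=T@np.array(c['tool_from_camera']); c['eye']=M[:3,3]; c['rotation']=M[:3,:3]
    c['eye']=np.array(c['eye']);c['rotation']=np.array(c['rotation']);c['intrinsics']=np.array(c['intrinsics'])
    if save: cv2.imwrite('pics/'+save,c['img'][:,:,::-1]); np.savez('pics/'+save+'.npz',**{k:c[k] for k in('img','eye','rotation','intrinsics')})
    return c
def ray(c,px,z):
    px=np.atleast_2d(np.array(px,float)); d=np.c_[px,np.ones(len(px))]@np.linalg.inv(c['intrinsics']).T@c['rotation'].T
    return c['eye']+d*((z-c['eye'][2])/d[:,2:3])
def proj(c,P):
    p=(np.atleast_2d(P)-c['eye'])@c['rotation']@c['intrinsics'].T
    return p[:,:2]/p[:,2:]
E
python3 - <<'E'
from h import *
s=st()
a=cap('scene','s0.png');b=cap('top','t0.png')
for c in(a,b): print(c['eye'],c['rotation'],c['intrinsics'])
E
```

```text
t 0.0 tcp [0.2864 0.5828 0.2303] q [-2.000e-04  2.264e-01  9.740e-01 -1.000e-03] F [ 0.4 -0.8  0.8] gap 0.0856
[0.54303866 0.31076937 1.41865108] [-0.01472111  0.06022485  0.9851455  -0.16013929] [[573.26096935   0.         322.05625855]
 [  0.         573.26096935 235.79620299]
 [  0.           0.           1.        ]]
[ 0.28747364 -0.11761463  1.04093881] [-0.08570419  0.74072859 -0.6622762   0.07325427] [[460.73621079   0.         325.06296196]
 [  0.         460.73621079 241.08690529]
 [  0.           0.           1.        ]]
```

```bash
sed -i "s/c\['rotation'\]=np.array(c\['rotation'\])/r=np.array(c['rotation']); c['rotation']=r if r.shape==(3,3) else R.from_quat(r[[1,2,3,0]]).as_matrix()/" h.py
sed -i "s/^    c\['eye'\]=np.array(c\['eye'\]);r/    r/; s/^    r=np.array/    c['eye']=np.array(c['eye']); r=np.array/" h.py
python3 - <<'E'
from h import *
a=cap('scene','s0.png');b=cap('top','t0.png')
print(a['rotation'],b['rotation'])
E
```

```text
[[-0.99231251  0.11394563 -0.0482936 ]
 [ 0.12337534  0.94145675 -0.31374784]
 [ 0.00971615 -0.31729415 -0.9482774 ]] [[ 0.11204809 -0.96857743  0.22204276]
 [-0.99369022 -0.10809005  0.02993796]
 [-0.00499662 -0.22399621 -0.97457721]]
```

View pics/s0.png

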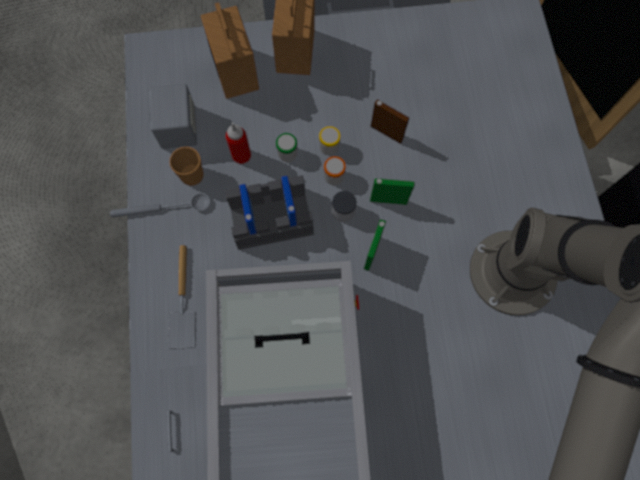

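View pics/t0.png

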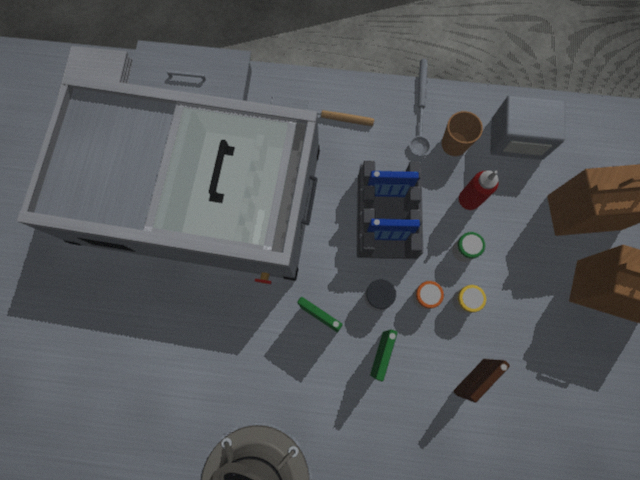

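The scene view (s0) shows two blue plates in the carrier at (248,207) and (289,200), pots green (287,143), yellow (330,136) and orange (334,167), salt tub (344,203), bottle (238,143), and the lid handle at (282,338). The top view (t0) shows the plates at (394,180) and (394,226), pots green (471,245), yellow (472,298) and orange (430,294), tub (381,293), bottle (478,190), and handle (221,171). The green slabs (319,314) and (384,355) and the brown slab (482,380) are look-alikes.

```bash
cat > m.py <<'E'
from h import *
def load(n):
    d=np.load('pics/'+n+'.npz'); return {k:d[k] for k in d}
def hsvmask(c,lo,hi,smin,vmin,roi):
    h=cv2.cvtColor(c['img'],cv2.COLOR_RGB2HSV).astype(int); m=(h[...,0]>=lo)&(h[...,0]<=hi)&(h[...,1]>=smin)&(h[...,2]>=vmin)
    z=np.zeros(m.shape,bool); x0,y0,x1,y1=roi; z[y0:y1,x0:x1]=1
    return (m&z).astype(np.uint8)
def big(m,n=3):
    cs,_=cv2.findContours(m,cv2.RETR_EXTERNAL,cv2.CHAIN_APPROX_NONE); return sorted(cs,key=cv2.contourArea,reverse=True)[:n]
E
python3 - <<'E'
from m import *
b=load('t0.png');a=load('s0.png')
for c,rois in((b,dict(green=(450,225,500,265),yellow=(450,278,500,320),orange=(408,275,450,315))),(a,dict(green=(270,125,305,160),yellow=(312,120,345,150),orange=(318,150,350,185)))):
  for n,(lo,hi) in dict(green=(45,85),yellow=(20,35),orange=(3,19)).items():
    k=big(hsvmask(c,lo,hi,90,50,rois[n]),1)[0]; e=cv2.fitEllipse(cv2.convexHull(k)); print(n,np.round(e[0],1),np.round(e[1],1),ray(c,e[0],.066)[0].round(4))
for c,roi in((b,(355,150,430,260)),(a,(225,165,315,240))):
  for k in big(hsvmask(c,105,130,120,40,roi),4): r=cv2.minAreaRect(k); print('blue',cv2.contourArea(k),np.round(r[0],1),np.round(r[1],1),r[2], ray(c,cv2.boxPoints(r),.137).round(3).tolist())
for c,roi in((b,(195,130,245,210)),(a,(245,325,320,352))):
  x0,y0,x1,y1=roi; g=c['img'][y0:y1,x0:x1].max(2); ks=big((g<35).astype(np.uint8),1)[0]; r=cv2.minAreaRect(ks); r=((r[0][0]+x0,r[0][1]+y0),r[1],r[2]); print('handle',r, ray(c,r[0],.221)[0].round(4),ray(c,cv2.boxPoints(r),.221).round(3).tolist())
# enlarged views
cv2.imwrite('pics/crop1.png',cv2.resize(cv2.convertScaleAbs(b['img'][40:300,20:420,::-1],alpha=1.5),(800,520)))
cv2.imwrite('pics/crop2.png',cv2.resize(cv2.convertScaleAbs(b['img'][145:325,350:510,::-1],alpha=1.6),None,fx=3.3,fy=3.3,interpolation=cv2.INTER_CUBIC))
E
```

```text
green [471.1 244.5] [25.2 26.4] [ 0.5371 -0.4026  0.066 ]
yellow [471.7 298.2] [26.7 28.4] [ 0.4212 -0.4086  0.066 ]
orange [429.5 294.2] [26.9 27.5] [ 0.4196 -0.3199  0.066 ]
green [286.  142.9] [20.2 20.8] [ 0.5365 -0.4037  0.066 ]
yellow [329.3 136.1] [21.1 21.9] [ 0.4208 -0.4103  0.066 ]
orange [334.4 166.3] [22.  22.1] [ 0.4188 -0.3215  0.066 ]
blue 930.5 [393.  183.5] [25. 50.] 90.0 [[0.652, -0.162, 0.137], [0.664, -0.266, 0.137], [0.609, -0.269, 0.137], [0.598, -0.167, 0.137]]
blue 815.0 [393. 229.] [51.9 21.4] 1.7357046604156494 [[0.507, -0.173, 0.137], [0.552, -0.17, 0.137], [0.56, -0.275, 0.137], [0.516, -0.277, 0.137]]
blue 320.5 [247.1 208.9] [50.8  9.1] 77.47119140625 [[0.666, -0.267, 0.137], [0.644, -0.269, 0.137], [0.629, -0.139, 0.137], [0.65, -0.137, 0.137]]
blue 319.0 [288.6 200.7] [51.   8.8] 78.69007110595703 [[0.563, -0.277, 0.137], [0.541, -0.279, 0.137], [0.531, -0.147, 0.137], [0.552, -0.146, 0.137]]
handle ((220.69154739379883, 170.84597778320312), (14.235152244567871, 61.61119842529297), 12.907408714294434) [0.588  0.1194 0.221 ] [[0.529, 0.136, 0.221], [0.652, 0.13, 0.221], [0.648, 0.102, 0.221], [0.526, 0.109, 0.221]]
handle ((281.8712158203125, 339.39030265808105), (9.370064735412598, 52.47236251831055), 85.42607879638672) [0.5929 0.1295 0.221 ] [[0.647, 0.118, 0.221], [0.538, 0.122, 0.221], [0.539, 0.142, 0.221], [0.647, 0.137, 0.221]]
```

View pics/crop2.png

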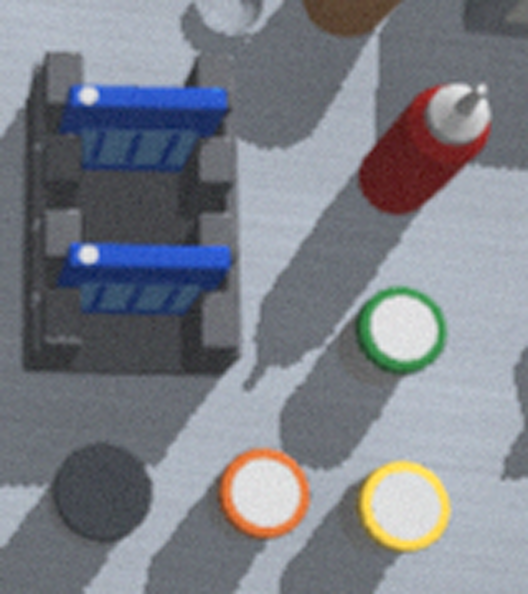

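View pics/crop1.png

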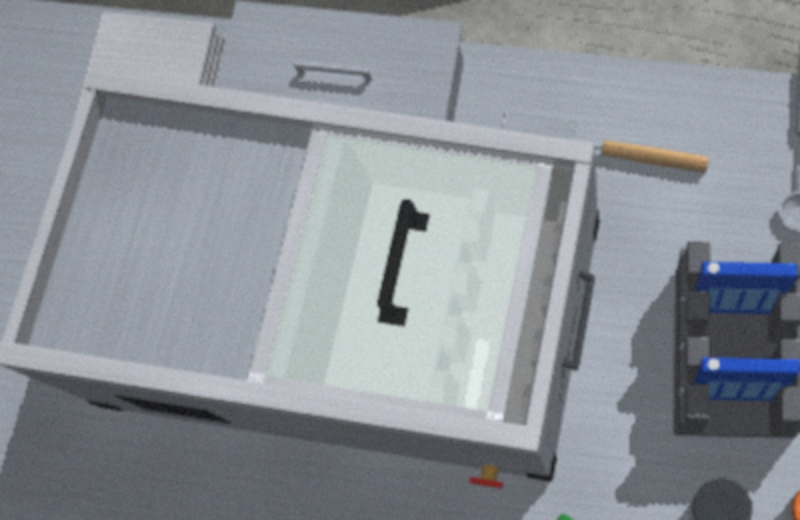

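Crop2 confirms two blue plates, in the two outer slots at (395,174) and (396,222) full-image. The three pots with ring lids are clearly distinct from the dark tub and the red bottle. Crop1 shows the lid partly open, the handle at (222,170) full-image, and the well frame corners at about (594,146), (540,452), (2,362) and (92,88) in the crop.

```bash
python3 - <<'E'
from m import *
b=load('t0.png');a=load('s0.png')
px=np.array([[594,146],[540,452],[2,362],[92,88]])/2+[20,40]
P=ray(b,px,.193);print(P.round(4).tolist())
for i in range(4): print(np.linalg.norm(P[i]-P[(i+1)%4]).round(3), np.degrees(np.arctan2(*(P[(i+1)%4]-P[i])[[1,0]])).round(2))
print('c',P.mean(0))
# blue top strips: bright blue
for n,c,roi in(('top',b,(355,150,430,260)),('scene',a,(225,165,315,240))):
  m=hsvmask(c,100,135,100,110,roi)
  for k in big(m,3): r=cv2.minAreaRect(k); print(n,cv2.contourArea(k),np.round(r[0],1),np.round(r[1],1),round(r[2],1),ray(c,r[0],.137)[0].round(4),ray(c,cv2.boxPoints(r),.137)[:,:2].round(3).tolist())
cv2.imwrite('pics/crop3.png',cv2.resize(cv2.convertScaleAbs(a['img'][170:480,180:380,::-1],alpha=1.5),None,fx=1.9,fy=1.9,interpolation=cv2.INTER_CUBIC))
E
```

```text
[[0.7423, -0.0457, 0.193], [0.426, -0.0319, 0.193], [0.4553, 0.4913, 0.193], [0.7508, 0.4748, 0.193]]
0.317 177.5
0.524 86.79
0.296 -3.2
0.521 -90.93
c [0.59362102 0.2221108  0.193     ]
top 176.0 [398.5 222. ] [ 6. 39.] 90.0 [ 0.5495 -0.2336  0.137 ] [[0.551, -0.194], [0.56, -0.273], [0.548, -0.273], [0.539, -0.195]]
top 176.0 [398.  173.5] [ 5. 38.] 90.0 [ 0.6537 -0.2246  0.137 ] [[0.655, -0.185], [0.664, -0.263], [0.653, -0.264], [0.644, -0.186]]
top 6.0 [373.  221.5] [5. 2.] 90.0 [ 0.5448 -0.1821  0.137 ] [[0.55, -0.18], [0.55, -0.184], [0.54, -0.185], [0.539, -0.181]]
scene 110.0 [287.  194.2] [35.7  5. ] 77.9 [ 0.5486 -0.2286  0.137 ] [[0.559, -0.275], [0.547, -0.276], [0.538, -0.183], [0.55, -0.182]]
scene 99.0 [244.2 199. ] [30.6  4.2] 79.7 [ 0.6522 -0.2285  0.137 ] [[0.661, -0.268], [0.651, -0.269], [0.644, -0.19], [0.654, -0.189]]
scene 1.5 [248.  219.5] [1. 4.] 90.0 [ 0.6475 -0.175   0.137 ] [[0.652, -0.177], [0.643, -0.176], [0.643, -0.173], [0.652, -0.174]]
```

View pics/crop3.png

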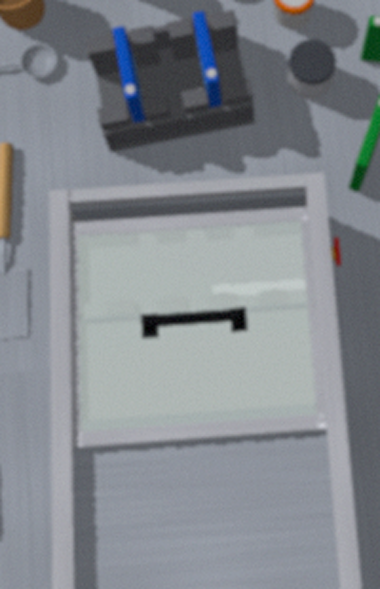

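Crop3 shows the lid frame spanning about (75–325, 220–440) in the crop, with a gap to the end frame, so it is open roughly 25 mm. Both plates lean along the carrier at about +6°.

```bash
cat >> h.py <<'E'
def plan(targets,start=None):
    """targets: (x,y,z,jawdeg) jaw = world angle of tool y; prints tool-frame shift+turn, chained"""
    s=env.observe(); q=np.array(s['eef_rot']); M=R.from_quat(q[[1,2,3,0]]).as_matrix(); p=np.array(s['tool_pos'])
    cur=np.degrees(np.arctan2(M[1,1],M[0,1])); print('jaw now',cur.round(2),'tilt',np.degrees(np.arccos(-M[2,2])).round(2),'j7',round(s['joint_positions'][6],2))
    for x,y,z,a in targets:
        d=M.T@(np.array([x,y,z])-p); t=-np.radians(a-cur); t=(t+np.pi/2)%np.pi-np.pi/2
        print((x,y,z,a),'->',d.round(4),'turn',t.round(4),'rows>=',np.ceil(max(np.linalg.norm(d)/.0625,abs(t)/.186)))
E
python3 - <<'E'
from h import *
plan([(.591,.10,.36,87)])
E
```

```text
jaw now 63.84 tilt 0.06 j7 -0.05
(0.591, 0.1, 0.36, 87) -> [-0.4863 -0.2994 -0.1289] turn -0.4043 rows>= 10.0
```

drive_tool([
  [0, -0.486, -0.299, -0.129, -0.404],
  [0, -0.486, -0.299, -0.129, -0.404],
  [0, -0.486, -0.299, -0.129, -0.404],
  [0, -0.486, -0.299, -0.129, -0.404],
  [0, -0.486, -0.299, -0.129, -0.404],
  [0, -0.486, -0.299, -0.129, -0.404],
  [0, -0.486, -0.299, -0.129, -0.404],
  [0, -0.486, -0.299, -0.129, -0.404],
  [0, -0.486, -0.299, -0.129, -0.404],
  [0, -0.486, -0.299, -0.129, -0.404],
])

```text
t: 1.45
tool_pos: [0.5928, 0.0953, 0.3612]
eef_rot: [0.001, 0.03, 1.0, -0.001]
ft_force: [-0.9, -0.1, -0.0]
finger_gap: 0.0857
```

drive_tool([
  [0, 0, 0, 0, 0],
  [0, 0, 0, 0, 0],
])

```text
t: 1.7
tool_pos: [0.5901, 0.1027, 0.3597]
eef_rot: [-0.001, 0.025, 1.0, 0.001]
ft_force: [0.3, 0.4, 0.5]
finger_gap: 0.0854
```

```bash
python3 - <<'E'
from h import *
st();c=cap('wrist','w1.png');print(c['eye'],c['rotation'].round(3),c['intrinsics'][0])
print(proj(c,[[.591,.125,.221]]))
E
```

```text
t 1.7 tcp [0.5901 0.1027 0.3597] q [-8.000e-04  2.510e-02  9.997e-01  6.000e-04] F [0.3 0.4 0.5] gap 0.0854
[0.52128322 0.10713435 0.50225302] [[ 0.05   0.962  0.27 ]
 [ 0.999 -0.048 -0.013]
 [ 0.     0.27  -0.963]] [406.25351018   0.         320.3279558 ]
[[350.19969298 222.54554565]]
```

View pics/w1.png

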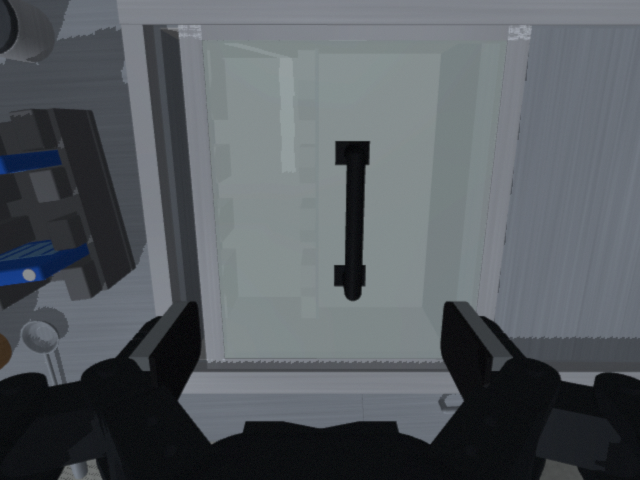

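w1 shows the handle bar from (355,150) to (352,295), the well's -y frame on the left, whose outer edge runs (120,10) to (160,330), and the fingertips at the bottom.

```bash
python3 - <<'E'
from m import *
c=load('w1.png')
x0,y0,x1,y1=325,130,380,305
g=c['img'][y0:y1,x0:x1].max(2); m=(g<45).astype(np.uint8)
L=[];Rr=[]
for r in list(range(175-y0,260-y0,3)):
    xs=np.where(m[r])[0]; L.append([(xs[0]+xs[-1])/2+x0,r+y0])
P=ray(c,L,.221); f=np.polyfit(P[:,0],P[:,1],1); print('bar yaw deg',np.degrees(np.arctan(f[0])), P[0],P[-1])
ys=np.where(m.any(1))[0]; print('ends',ray(c,[[355,141],[352,299]],.221))
# left frame outer edge & lid edges, rail far edge
for n,a,b,z in(('outer -y',(118,5),(158,320),.193),('lid -y edge',(203,40),(221,360),.185),('rail -x inner',(150,25),(630,25),.193),('rail +x inner',(230,373),(440,373),.193),('lid +y edge',(529,40),(489,360),.185)):
    Q=ray(c,[a,b],z); print(n,Q[:,:2].round(4).tolist(),np.degrees(np.arctan2(Q[1,1]-Q[0,1],Q[1,0]-Q[0,0])).round(2))
E
```

```text
bar yaw deg -2.8869764396969155 [0.55742811 0.12930856 0.221     ] [0.61849334 0.12623021 0.221     ]
ends [[0.53457551 0.12991376 0.221     ]
 [0.6501754  0.12459726 0.221     ]]
outer -y [[0.4376, -0.0268], [0.6741, -0.0368]] -2.43
lid -y edge [[0.4606, 0.0263], [0.7196, 0.0091]] -3.79
rail -x inner [[0.4509, -0.007], [0.4673, 0.3237]] 87.16
rail +x inner [[0.7279, 0.0179], [0.737, 0.2011]] 87.16
lid +y edge [[0.4721, 0.2588], [0.7314, 0.2465]] -2.71
```

```bash
python3 - <<'E'
from h import *
plan([(.5935,.1275,.26,87.15),(.5935,.1275,.202,87.15)])
E
```

```text
jaw now 87.17 tilt 0.1 j7 1.34
(0.5935, 0.1275, 0.26, 87.15) -> [-0.0024  0.0245  0.0997] turn 0.0004 rows>= 2.0
(0.5935, 0.1275, 0.202, 87.15) -> [-0.0025  0.0245  0.1577] turn 0.0004 rows>= 3.0
```

drive_tool([
  [0, -0.002, 0.025, 0.05, 0],
  [0, -0.002, 0.025, 0.1, 0],
  [0, -0.002, 0.025, 0.13, 0],
  [0, -0.002, 0.025, 0.158, 0],
  [0, -0.002, 0.025, 0.158, 0],
  [1, -0.002, 0.025, 0.158, 0],
  [1, -0.002, 0.025, 0.158, 0],
  [1, -0.002, 0.025, 0.158, 0],
  [1, -0.002, 0.025, 0.158, 0],
  [1, -0.002, 0.025, 0.158, 0],
])

```text
t: 3.0
tool_pos: [0.5946, 0.1259, 0.2031]
eef_rot: [0.001, 0.026, 1.0, 0.0]
ft_force: [-0.5, 0.1, 4.5]
finger_gap: 0.0111
```

drive_tool([
  [1, 0, 0.015, 0, 0],
  [1, 0, 0.04, 0, 0],
  [1, 0, 0.07, 0, 0],
  [1, 0, 0.1, 0, 0],
  [1, 0, 0.13, 0, 0],
  [1, 0, 0.16, 0, 0],
  [1, 0, 0.185, 0, 0],
  [1, 0, 0.205, 0, 0],
  [1, 0, 0.218, 0, 0],
  [1, 0, 0.222, 0, 0],
])

```text
t: 4.25
tool_pos: [0.606, 0.3479, 0.2032]
eef_rot: [0.0, 0.026, 1.0, -0.0]
ft_force: [-2.3, -3.3, 5.0]
finger_gap: 0.0113
```

drive_tool([
  [1, 0, 0.002, 0, 0],
  [1, 0, 0.002, 0, 0],
])

```text
t: 4.5
tool_pos: [0.606, 0.3481, 0.2031]
eef_rot: [-0.0, 0.027, 1.0, -0.001]
ft_force: [-3.3, -2.6, 5.6]
finger_gap: 0.0108
```

drive_tool([
  [1, 0, 0.004, 0, 0],
  [1, 0, 0.008, 0, 0],
  [1, 0, 0.008, 0, 0],
])

```text
t: 4.88
tool_pos: [0.606, 0.348, 0.2031]
eef_rot: [-0.003, 0.029, 1.0, -0.007]
ft_force: [-8.7, -14.0, 10.9]
finger_gap: 0.0111
```

drive_tool([
  [0, 0, -0.004, 0, 0],
  [0, 0, -0.004, 0, 0],
  [0, 0, -0.004, 0, 0],
])

```text
t: 5.25
tool_pos: [0.606, 0.3544, 0.202]
eef_rot: [-0.0, 0.026, 1.0, 0.0]
ft_force: [-0.0, -0.6, -1.0]
finger_gap: 0.065
```

```bash
python3 - <<'E'
from h import *
st();plan([(.606,.348,.30,87.15),(.60,.08,.42,-2.85)])
E
```

```text
t 5.25 tcp [0.606  0.3544 0.202 ] q [-1.000e-04  2.580e-02  9.997e-01  4.000e-04] F [-0.  -0.6 -1. ] gap 0.065
jaw now 87.04 tilt 0.04 j7 1.01
(0.606, 0.348, 0.3, 87.15) -> [-0.0003 -0.0063 -0.098 ] turn -0.0018 rows>= 2.0
(0.6, 0.08, 0.42, -2.85) -> [-0.0081 -0.2741 -0.2182] turn 1.569 rows>= 9.0
```

drive_tool([
  [0, 0, 0, -0.05, 0],
  [0, 0, -0.006, -0.1, 0],
  [0, -0.008, -0.274, -0.218, 1.569],
  [0, -0.008, -0.274, -0.218, 1.569],
  [0, -0.008, -0.274, -0.218, 1.569],
  [0, -0.008, -0.274, -0.218, 1.569],
  [0, -0.008, -0.274, -0.218, 1.569],
  [0, -0.008, -0.274, -0.218, 1.569],
  [0, -0.008, -0.274, -0.218, 1.569],
  [0, -0.008, -0.274, -0.218, 1.569],
])

```text
t: 6.5
tool_pos: [0.6, 0.08, 0.4203]
eef_rot: [-0.0, 0.703, 0.712, 0.0]
ft_force: [0.8, -0.2, -0.0]
finger_gap: 0.0855
```

drive_tool([
  [0, 0, 0, 0, 0.2],
  [0, 0, 0, 0, 0.2],
  [0, 0, 0, 0, 0.2],
])

```text
t: 6.88
tool_pos: [0.5999, 0.0797, 0.4203]
eef_rot: [-0.0, 0.767, 0.641, 0.0]
ft_force: [-0.8, 0.1, 0.1]
finger_gap: 0.0854
```

```bash
python3 - <<'E'
from h import *
st();plan([(.60,.08,.42,-2.85)])
E
```

```text
t 6.88 tcp [0.5999 0.0797 0.4203] q [-0.000e+00  7.674e-01  6.412e-01  1.000e-04] F [-0.8  0.1  0.1] gap 0.0854
jaw now -10.24 tilt 0.01 j7 -0.25
(0.6, 0.08, 0.42, -2.85) -> [ 0.0003 -0.      0.0003] turn -0.1291 rows>= 1.0
```

```bash
python3 - <<'E'
from h import *
c=cap('wrist','w2.png')
C=np.array([.600,.228]);a=np.radians(-2.85);u=np.array([np.cos(a),np.sin(a)]);v=np.array([-u[1],u[0]])
im=c['img'][:,:,::-1].copy()
def W(x,y,z): return np.r_[C+x*u+y*v,z]
for g in(-.062,0,.062):
  for s in(-13,13):
    for y in(-.245,-.229,-.147,-.131):
      p=proj(c,[W(g+s/1e3,y,.092)])[0]; cv2.circle(im,tuple(int(round(t)) for t in p),2,(0,0,255),-1)
for x,y,z in((-.14,-.131,.09),(.14,-.131,.09),(-.14,-.128,.09),(.14,-.128,.09),(-.16,-.265,.193),(.16,-.265,.193)):
      p=proj(c,[W(x,y,z)])[0]; cv2.circle(im,tuple(int(round(t)) for t in p),3,(0,255,0),-1)
cv2.imwrite('pics/w2o.png',im)
E
```

```text
(no output)
```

View pics/w2o.png

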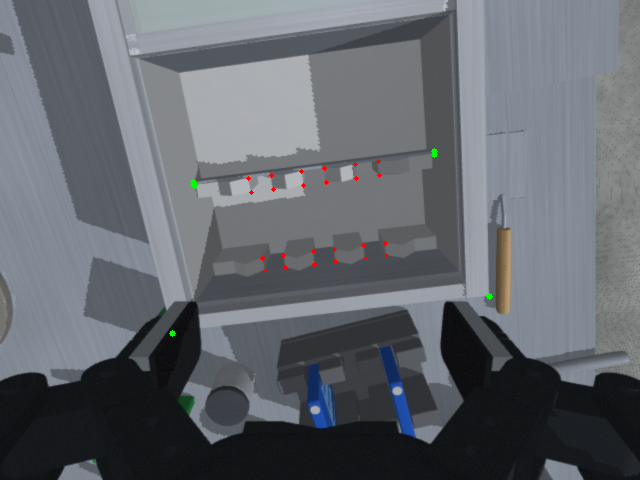

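w2o shows that the projected rib edges (red) and partition ends (green) land on the real ribs at (264–386, 245–265) and the partition at (195–434, 183–152). The well pose is therefore good to about 3 mm, and both plates are visible at (315,400) and (395,385).

```bash
python3 - <<'E'
from h import *
plan([(.60,-.17,.36,5)])
E
```

```text
jaw now -10.27 tilt 0.01 j7 -0.25
(0.6, -0.17, 0.36, 5) -> [-0.2455  0.0446  0.0602] turn -0.2666 rows>= 5.0
```

drive_tool([
  [0, -0.246, 0.045, 0.06, -0.267],
  [0, -0.246, 0.045, 0.06, -0.267],
  [0, -0.246, 0.045, 0.06, -0.267],
  [0, -0.246, 0.045, 0.06, -0.267],
  [0, -0.246, 0.045, 0.06, -0.267],
  [0, -0.246, 0.045, 0.06, -0.267],
  [0, -0.246, 0.045, 0.06, -0.267],
])

```text
t: 7.8
tool_pos: [0.6005, -0.1685, 0.3605]
eef_rot: [-0.0, 0.675, 0.738, 0.001]
ft_force: [-0.0, 0.2, -0.2]
finger_gap: 0.0855
```

```bash
python3 - <<'E'
from m import *
st();c=cap('wrist','w3.png')
for k in big(hsvmask(c,100,135,100,40,(0,0,640,480)),3):
  r=cv2.minAreaRect(k); print(cv2.contourArea(k),r,ray(c,cv2.boxPoints(r),.137)[:,:2].round(4).tolist())
E
```

```text
t 7.8 tcp [ 0.6005 -0.1685  0.3605] q [-2.000e-04  6.749e-01  7.379e-01  7.000e-04] F [-0.   0.2 -0.2] gap 0.0855
2815.5 ((265.7730712890625, 243.1434326171875), (117.88362884521484, 30.569820404052734), 87.45519256591797) [[0.5339, -0.1597], [0.5613, -0.156], [0.5735, -0.2711], [0.5438, -0.2753]]
2592.0 ((364.0546569824219, 243.0872802734375), (27.18890380859375, 117.95185852050781), 1.6365771293640137) [[0.6372, -0.2657], [0.6276, -0.1501], [0.6522, -0.1486], [0.6639, -0.2642]]
```

View pics/w3.png

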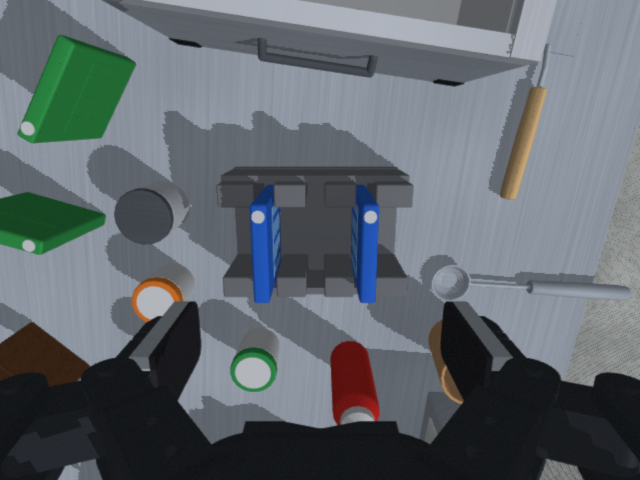

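w3 shows the plate tops running from about (260,208) to (262,301) and from (370,207) to (367,301), with the tub at (145,215), orange pot (158,300), green pot (254,368) and bottle (355,390).

```bash
python3 - <<'E'
from m import *
c=load('w3.png')
m=hsvmask(c,100,135,100,150,(0,0,640,480))
for k in big(m,2):
  m1=np.zeros(m.shape,np.uint8); cv2.drawContours(m1,[k],-1,1,-1); m1&=m
  rows=[(r,*np.where(m1[r])[0][[0,-1]]) for r in range(m.shape[0]) if m1[r].any()]
  print(rows[0],rows[len(rows)//2],rows[-1])
  A=np.array([[(l+h)/2,r] for r,l,h in rows[8:-6]]); P=ray(c,A,.137); f=np.polyfit(P[:,1],P[:,0],1)
  e=ray(c,[[A[0,0],rows[0][0]],[A[-1,0],rows[-1][0]+1]],.137)
  print('ends y',e[:,1].round(4),'yaw',np.degrees(-np.arctan(f[0])).round(2),'center',np.polyval(f,e[:,1].mean()).round(4),e[:,1].mean().round(4))
E
```

```text
(206, np.int64(252), np.int64(265)) (254, np.int64(253), np.int64(267)) (302, np.int64(256), np.int64(268))
ends y [-0.1782 -0.2748] yaw 3.6 center 0.549 -0.2265
(206, np.int64(365), np.int64(378)) (254, np.int64(363), np.int64(376)) (302, np.int64(361), np.int64(373))
ends y [-0.1689 -0.2655] yaw 3.76 center 0.652 -0.2172
```

```bash
python3 - <<'E'
from h import *
plan([(.652,-.217,.17,4.7),(.652,-.217,.10,4.7)])
E
```

```text
jaw now 5.11 tilt 0.08 j7 0.47
(0.652, -0.217, 0.17, 4.7) -> [-0.0532  0.0468  0.1906] turn 0.0072 rows>= 4.0
(0.652, -0.217, 0.1, 4.7) -> [-0.0532  0.0467  0.2606] turn 0.0072 rows>= 5.0
```

drive_tool([
  [0, -0.053, 0.047, 0.05, 0.007],
  [0, -0.053, 0.047, 0.1, 0.007],
  [0, -0.053, 0.047, 0.15, 0.007],
  [0, -0.053, 0.047, 0.19, 0.007],
  [0, -0.053, 0.047, 0.225, 0.007],
  [0, -0.053, 0.047, 0.25, 0.007],
  [0, -0.053, 0.047, 0.261, 0.007],
  [0, -0.053, 0.047, 0.261, 0.007],
  [1, -0.053, 0.047, 0.261, 0.007],
  [1, -0.053, 0.047, 0.261, 0.007],
])

```text
t: 9.1
tool_pos: [0.6518, -0.22, 0.1007]
eef_rot: [0.001, 0.679, 0.734, 0.001]
ft_force: [0.4, 0.0, 0.5]
finger_gap: 0.0519
```

drive_tool([
  [1, 0, 0, 0, 0],
  [1, 0, 0, 0, 0],
  [1, 0, 0, 0, 0],
])

```text
t: 9.48
tool_pos: [0.6514, -0.2199, 0.0998]
eef_rot: [0.0, 0.679, 0.734, 0.0]
ft_force: [0.4, 1.1, 1.4]
finger_gap: 0.0155
```

drive_tool([
  [1, 0, 0, -0.02, 0],
  [1, 0, 0, -0.05, 0],
  [1, 0, 0, -0.09, 0],
  [1, 0, 0, -0.14, 0],
  [1, 0, 0, -0.19, 0],
  [1, 0, 0, -0.22, 0],
  [1, 0, 0, -0.22, 0],
])

```text
t: 10.35
tool_pos: [0.6516, -0.2208, 0.3229]
eef_rot: [0.003, 0.679, 0.734, 0.001]
ft_force: [-0.3, 0.2, -2.3]
finger_gap: 0.0154
```

```bash
python3 - <<'E'
from h import *
st();plan([(.6526,.0371,.32,-2.85)])
E
```

```text
t 10.35 tcp [ 0.6516 -0.2208  0.3229] q [0.0026 0.6792 0.734  0.0012] F [-0.3  0.2 -2.3] gap 0.0154
jaw now 4.44 tilt 0.32 j7 0.56
(0.6526, 0.0371, 0.32, -2.85) -> [0.2571 0.0209 0.0024] turn 0.1272 rows>= 5.0
```

drive_tool([
  [1, 0.06, 0.021, 0, 0.127],
  [1, 0.12, 0.021, 0, 0.127],
  [1, 0.18, 0.021, 0, 0.127],
  [1, 0.225, 0.021, 0, 0.127],
  [1, 0.25, 0.021, 0, 0.127],
  [1, 0.254, 0.021, 0, 0.127],
  [1, 0.254, 0.021, 0, 0.127],
  [1, 0.254, 0.021, 0, 0.127],
])

```text
t: 11.35
tool_pos: [0.6519, 0.0325, 0.3191]
eef_rot: [0.0, 0.725, 0.688, -0.001]
ft_force: [0.6, 1.1, -2.5]
finger_gap: 0.0152
```

```bash
python3 - <<'E'
from h import *
st();plan([(.6526,.0345,.20,-2.85),(.6526,.0345,.118,-2.85)])
cap('wrist','w4.png')
E
```

```text
t 11.35 tcp [0.6519 0.0325 0.3191] q [ 3.000e-04  7.254e-01  6.883e-01 -5.000e-04] F [ 0.6  1.1 -2.5] gap 0.0152
jaw now -3.0 tilt 0.07 j7 0.03
(0.6526, 0.0345, 0.2, -2.85) -> [0.0022 0.0006 0.1191] turn -0.0026 rows>= 2.0
(0.6526, 0.0345, 0.118, -2.85) -> [0.0023 0.0007 0.2011] turn -0.0026 rows>= 4.0
```

View pics/w4.png

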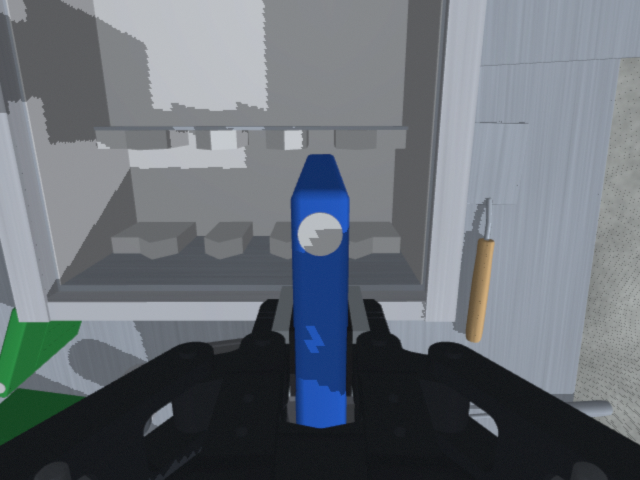

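w4 shows the plate hanging upright at x≈320, with the guide 3 gap behind it at about (307–335, 138). It is centred in x, so I lower it.

drive_tool([
  [1, 0.002, 0, 0.04, -0.003],
  [1, 0.002, 0, 0.08, -0.003],
  [1, 0.002, 0, 0.11, -0.003],
  [1, 0.002, 0, 0.13, -0.003],
  [1, 0.002, 0, 0.15, -0.003],
  [1, 0.002, 0, 0.165, -0.003],
  [1, 0.002, 0, 0.18, -0.003],
  [1, 0.002, 0, 0.19, -0.003],
  [1, 0.002, 0, 0.195, -0.003],
  [1, 0.002, 0, 0.199, -0.003],
])

```text
t: 12.65
tool_pos: [0.6525, 0.0372, 0.1204]
eef_rot: [0.0, 0.723, 0.691, 0.0]
ft_force: [0.3, 0.1, -2.5]
finger_gap: 0.015
```

```bash
python3 - <<'E'
from h import *
st();plan([(.6526,.0345,.118,-2.85)])
E
```

```text
t 12.65 tcp [0.6525 0.0372 0.1204] q [2.000e-04 7.232e-01 6.907e-01 3.000e-04] F [ 0.3  0.1 -2.5] gap 0.015
jaw now -2.63 tilt 0.05 j7 0.11
(0.6526, 0.0345, 0.118, -2.85) -> [-0.0027  0.0002  0.0024] turn 0.0038 rows>= 1.0
```

drive_tool([
  [1, -0.002, 0, 0.002, 0],
  [1, -0.002, 0, 0.003, 0],
  [1, -0.002, 0, 0.003, 0],
])

```text
t: 13.02
tool_pos: [0.6524, 0.0348, 0.1178]
eef_rot: [0.0, 0.723, 0.691, 0.0]
ft_force: [-0.6, -0.6, -0.6]
finger_gap: 0.0155
```

drive_tool([
  [0.4, 0, 0, 0, 0],
  [0.4, 0, 0, 0, 0],
  [0.4, 0, 0, 0, 0],
  [0.4, 0, 0, -0.02, 0],
  [0.4, 0, 0, -0.06, 0],
  [0.4, 0, 0, -0.12, 0],
  [0.4, 0, 0, -0.18, 0],
  [0.4, 0, 0, -0.2, 0],
])

```text
t: 14.02
tool_pos: [0.654, 0.0342, 0.3241]
eef_rot: [0.003, 0.723, 0.69, 0.004]
ft_force: [-1.0, -0.1, -0.2]
finger_gap: 0.0513
```

```bash
python3 - <<'E'
from m import *
s=st();plan([(.549,-.2265,.32,4.7),(.549,-.2265,.10,4.7)])
c=cap('wrist','w5.png')
m=hsvmask(c,100,135,100,60,(0,0,640,480))
for k in big(m,2): print(cv2.contourArea(k),cv2.boundingRect(k))
for z in(.155,.160,.2): print(z,proj(c,[[.6526,.0371+d,z] for d in(-.05,0,.05)]).round(0).tolist())
E
```

```text
t 14.03 tcp [0.654  0.0342 0.3241] q [0.0029 0.7234 0.6904 0.0038] F [-1.  -0.1 -0.2] gap 0.0513
jaw now -2.67 tilt 0.55 j7 0.03
(0.549, -0.2265, 0.32, 4.7) -> [-0.2653 -0.0928  0.0029] turn -0.1286 rows>= 5.0
(0.549, -0.2265, 0.1, 4.7) -> [-0.2656 -0.0949  0.2229] turn -0.1286 rows>= 6.0
2483.5 (306, 139, 21, 131)
288.0 (236, 405, 22, 26)
0.155 [[320.0, 270.0], [317.0, 211.0], [313.0, 145.0]]
0.16 [[320.0, 273.0], [317.0, 212.0], [313.0, 146.0]]
0.2 [[320.0, 293.0], [317.0, 225.0], [313.0, 149.0]]
```

View pics/w5.png

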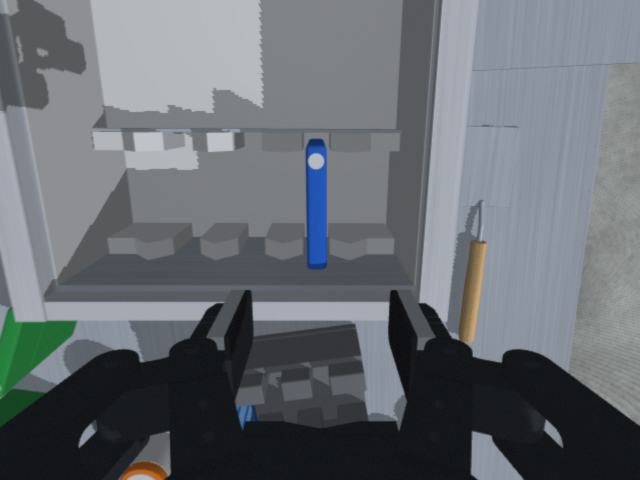

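w5 shows plate A seated in guide 3: top edge (316,148)–(317,268), matching the prediction for top z 0.155 m. Next is plate B.

drive_tool([
  [0.1, -0.265, -0.093, 0.004, -0.129],
  [0.1, -0.265, -0.093, 0.004, -0.129],
  [0.1, -0.265, -0.093, 0.004, -0.129],
  [0.1, -0.265, -0.093, 0.004, -0.129],
  [0.1, -0.265, -0.093, 0.004, -0.129],
  [0.1, -0.265, -0.093, 0.06, -0.129],
  [0.1, -0.265, -0.093, 0.12, -0.129],
  [0.1, -0.265, -0.093, 0.15, -0.129],
  [0.1, -0.265, -0.093, 0.15, -0.129],
])

```text
t: 15.2
tool_pos: [0.5451, -0.2244, 0.1652]
eef_rot: [-0.002, 0.677, 0.736, -0.001]
ft_force: [-0.5, 0.5, 0.5]
finger_gap: 0.0765
```

```bash
python3 - <<'E'
from h import *
st();plan([(.549,-.2265,.10,4.7)])
E
```

```text
t 15.2 tcp [ 0.5451 -0.2244  0.1652] q [-0.0024  0.6772  0.7358 -0.0012] F [-0.5  0.5  0.5] gap 0.0765
jaw now 4.74 tilt 0.31 j7 0.66
(0.549, -0.2265, 0.1, 4.7) -> [-0.0025  0.004   0.0652] turn 0.0008 rows>= 2.0
```

drive_tool([
  [0.1, -0.003, 0.003, 0.03, 0],
  [0.1, -0.003, 0.003, 0.05, 0],
  [0.1, -0.003, 0.003, 0.066, 0],
  [0.1, -0.003, 0.003, 0.066, 0],
  [1, -0.003, 0.003, 0.066, 0],
  [1, -0.003, 0.003, 0.066, 0],
  [1, -0.003, 0.003, 0.066, 0],
  [1, -0.003, 0.003, 0.066, 0],
  [1, -0.003, 0.003, 0.066, 0],
  [1, -0.003, 0.003, 0.066, 0],
])

```text
t: 16.45
tool_pos: [0.5501, -0.2282, 0.1018]
eef_rot: [-0.0, 0.677, 0.736, 0.0]
ft_force: [-2.6, 0.1, 5.4]
finger_gap: 0.0152
```

drive_tool([
  [1, 0, 0, -0.02, 0],
  [1, 0, 0, -0.05, 0],
  [1, 0, 0, -0.09, 0],
  [1, 0, 0, -0.14, 0],
  [1, 0, 0, -0.19, 0],
  [1, 0, 0, -0.22, 0],
  [1, 0, 0, -0.22, 0],
])

```text
t: 17.32
tool_pos: [0.5514, -0.2289, 0.3241]
eef_rot: [0.003, 0.677, 0.736, 0.001]
ft_force: [0.5, -0.1, -3.1]
finger_gap: 0.0152
```

```bash
python3 - <<'E'
from h import *
st();plan([(.5288,.0423,.32,-2.85)])
E
```

```text
t 17.32 tcp [ 0.5514 -0.2289  0.3241] q [0.0027 0.6772 0.7358 0.0015] F [ 0.5 -0.1 -3.1] gap 0.0152
jaw now 4.75 tilt 0.35 j7 0.59
(0.5288, 0.0423, 0.32, -2.85) -> [ 2.721e-01 -1.000e-04  3.600e-03] turn 0.1327 rows>= 5.0
```

drive_tool([
  [1, 0.06, 0, 0, 0.133],
  [1, 0.12, 0, 0, 0.133],
  [1, 0.18, 0, 0, 0.133],
  [1, 0.235, 0, 0, 0.133],
  [1, 0.262, 0, 0, 0.133],
  [1, 0.271, 0, 0, 0.133],
  [1, 0.271, 0, 0, 0.133],
  [1, 0.271, 0, 0, 0.133],
])

```text
t: 18.32
tool_pos: [0.5277, 0.0397, 0.321]
eef_rot: [0.0, 0.726, 0.688, -0.0]
ft_force: [0.8, -1.0, -3.1]
finger_gap: 0.0153
```

```bash
python3 - <<'E'
from h import *
st();plan([(.5288,.0416,.12,-2.85)])
E
```

```text
t 18.32 tcp [0.5277 0.0397 0.321 ] q [ 3.000e-04  7.257e-01  6.880e-01 -5.000e-04] F [ 0.8 -1.  -3.1] gap 0.0153
jaw now -3.06 tilt 0.06 j7 -0.12
(0.5288, 0.0416, 0.12, -2.85) -> [0.0022 0.001  0.201 ] turn -0.0036 rows>= 4.0
```

drive_tool([
  [1, 0.002, 0.001, 0.04, -0.003],
  [1, 0.002, 0.001, 0.08, -0.003],
  [1, 0.002, 0.001, 0.11, -0.003],
  [1, 0.002, 0.001, 0.13, -0.003],
  [1, 0.002, 0.001, 0.15, -0.003],
  [1, 0.002, 0.001, 0.165, -0.003],
  [1, 0.002, 0.001, 0.18, -0.003],
  [1, 0.002, 0.001, 0.19, -0.003],
  [1, 0.002, 0.001, 0.197, -0.003],
  [1, 0.001, 0.001, 0.201, -0.003],
])

```text
t: 19.58
tool_pos: [0.529, 0.0431, 0.1201]
eef_rot: [0.0, 0.723, 0.69, 0.0]
ft_force: [-1.0, 0.3, -3.4]
finger_gap: 0.0151
```

drive_tool([
  [1, 0, 0, 0.001, 0],
  [1, 0, 0, 0.002, 0],
  [1, 0, 0, 0.002, 0],
])

```text
t: 19.95
tool_pos: [0.5293, 0.0428, 0.1199]
eef_rot: [-0.0, 0.724, 0.69, 0.001]
ft_force: [-2.2, -0.6, 6.6]
finger_gap: 0.0154
```

drive_tool([
  [0.4, 0, 0, 0, 0],
  [0.4, 0, 0, 0, 0],
  [0.4, 0, 0, 0, 0],
  [0.4, 0, 0, -0.02, 0],
  [0.4, 0, 0, -0.06, 0],
  [0.4, 0, 0, -0.12, 0],
  [0.4, 0, 0, -0.18, 0],
  [0.4, 0, 0, -0.22, 0],
  [0.4, 0, 0, -0.22, 0],
])

```text
t: 21.08
tool_pos: [0.5308, 0.043, 0.3418]
eef_rot: [0.002, 0.724, 0.69, 0.003]
ft_force: [-0.2, 0.3, -0.2]
finger_gap: 0.0511
```

```bash
python3 - <<'E'
from m import *
s=st();plan([(.47,-.27,.36,-2.85)])
c=cap('wrist','w6.png')
m=hsvmask(c,100,135,100,60,(0,0,640,480))
for k in big(m,2): print(cv2.contourArea(k),cv2.boundingRect(k))
for g in((.5288,.0433),(.6526,.0371)): print(proj(c,[[g[0],g[1]+d,.155] for d in(-.05,0,.05)]).round(0).tolist())
E
```

```text
t 21.07 tcp [0.5308 0.043  0.3418] q [0.0017 0.7235 0.6903 0.0034] F [-0.2  0.3 -0.2] gap 0.0511
jaw now -2.69 tilt 0.43 j7 -0.13
(0.47, -0.27, 0.36, -2.85) -> [-0.3154 -0.0459 -0.0193] turn 0.0027 rows>= 6.0
5479.5 (418, 141, 62, 124)
2224.0 (306, 140, 20, 124)
[[319.0, 266.0], [317.0, 209.0], [314.0, 148.0]]
[[463.0, 266.0], [466.0, 210.0], [469.0, 148.0]]
```

Both plates sit as predicted (bottom rows 264–266 in both). Next I look at the pots.

drive_tool([
  [0, -0.315, -0.046, -0.019, 0],
  [0, -0.315, -0.046, -0.019, 0],
  [0, -0.315, -0.046, -0.019, 0],
  [0, -0.315, -0.046, -0.019, 0],
  [0, -0.315, -0.046, -0.019, 0],
  [0, -0.315, -0.046, -0.019, 0],
  [0, -0.315, -0.046, -0.019, 0],
  [0, -0.315, -0.046, -0.019, 0],
])

```text
t: 22.12
tool_pos: [0.4688, -0.2673, 0.3562]
eef_rot: [-0.001, 0.722, 0.692, -0.0]
ft_force: [0.7, -0.8, 0.0]
finger_gap: 0.0854
```

```bash
cat > pots.py <<'E'
from m import *
def pots(c,roi=(0,0,640,480)):
  h=cv2.cvtColor(c['img'],cv2.COLOR_RGB2HSV)
  for n,(lo,hi) in dict(green=(45,85),yellow=(21,35),orange=(3,17)).items():
    for k in big(hsvmask(c,lo,hi,110,70,roi),4):
      if len(k)<20: continue
      k=cv2.convexHull(k); e=cv2.fitEllipse(k)
      if max(e[1])<15 or max(e[1])>80 or max(e[1])/min(e[1])>1.6: continue
      print(n,np.round(e[0],0),np.round(e[1],0),ray(c,e[0],.066)[0].round(4),'bay z.126',ray(c,e[0],.126)[0].round(4))
E
python3 - <<'E'
from pots import *
st();c=cap('wrist','w7.png');pots(c);pots(cap('top','t1.png'),(340,150,520,330))
E
```

```text
t 22.12 tcp [ 0.4688 -0.2673  0.3562] q [-0.0011  0.7224  0.6915 -0.    ] F [ 0.7 -0.8  0. ] gap 0.0854
green [385. 301.] [47. 48.] [ 0.5368 -0.4002  0.066 ] bay z.126 [ 0.5278 -0.372   0.126 ]
yellow [286. 309.] [47. 49.] [ 0.4221 -0.4066  0.066 ] bay z.126 [ 0.429  -0.3775  0.126 ]
orange [279. 237.] [51. 51.] [ 0.4203 -0.3183  0.066 ] bay z.126 [ 0.4275 -0.3015  0.126 ]
```

View pics/w7.png

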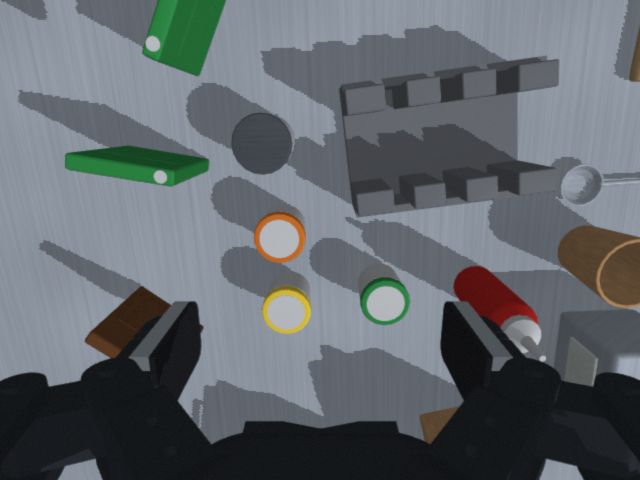

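w7 shows orange (279,237), yellow (286,309), green (385,301), tub (262,143) and bottle (480,285). The pots have not moved, so I take orange first.

```bash
python3 - <<'E'
from h import *
plan([(.42,-.319,.12,-2.85),(.42,-.319,.028,-2.85)])
E
```

```text
jaw now -2.49 tilt 0.07 j7 0.54
(0.42, -0.319, 0.12, -2.85) -> [-0.0537 -0.0464  0.2367] turn 0.0062 rows>= 4.0
(0.42, -0.319, 0.028, -2.85) -> [-0.0538 -0.0463  0.3287] turn 0.0062 rows>= 6.0
```

drive_tool([
  [0, -0.054, -0.046, 0.06, 0],
  [0, -0.054, -0.046, 0.12, 0],
  [0, -0.054, -0.046, 0.18, 0],
  [0, -0.054, -0.046, 0.225, 0],
  [0, -0.054, -0.046, 0.24, 0],
  [0, -0.054, -0.046, 0.24, 0],
  [0, -0.054, -0.046, 0.24, 0],
])

```text
t: 23.1
tool_pos: [0.4216, -0.3223, 0.1197]
eef_rot: [0.002, 0.723, 0.691, 0.001]
ft_force: [0.0, 0.3, -0.7]
finger_gap: 0.0852
```

```bash
python3 - <<'E'
from h import *
st();plan([(.42,-.319,.028,-2.85)])
E
```

```text
t 23.1 tcp [ 0.4216 -0.3223  0.1197] q [0.0023 0.7232 0.6906 0.0008] F [ 0.   0.3 -0.7] gap 0.0852
jaw now -2.64 tilt 0.28 j7 0.87
(0.42, -0.319, 0.028, -2.85) -> [ 0.0034 -0.0022  0.0917] turn 0.0037 rows>= 2.0
```

drive_tool([
  [0, 0.003, -0.002, 0.04, 0],
  [0, 0.003, -0.002, 0.07, 0],
  [0, 0.003, -0.002, 0.092, 0],
  [0, 0.003, -0.002, 0.092, 0],
  [1, 0.003, -0.002, 0.092, 0],
  [1, 0.003, -0.002, 0.092, 0],
  [1, 0.003, -0.002, 0.092, 0],
  [1, 0.003, -0.002, 0.092, 0],
])

```text
t: 24.1
tool_pos: [0.4194, -0.3191, 0.0274]
eef_rot: [0.002, 0.723, 0.69, 0.001]
ft_force: [-0.9, 0.9, 6.1]
finger_gap: 0.0567
```

drive_tool([
  [1, 0, 0, -0.02, 0],
  [1, 0, 0, -0.06, 0],
  [1, 0, 0, -0.12, 0],
  [1, 0, 0, -0.18, 0],
  [1, 0, 0, -0.23, 0],
  [1, 0, 0, -0.24, 0],
  [1, 0, 0, -0.24, 0],
])

```text
t: 24.98
tool_pos: [0.4175, -0.318, 0.2657]
eef_rot: [0.0, 0.724, 0.69, 0.001]
ft_force: [0.2, 0.7, -2.0]
finger_gap: 0.0566
```

```bash
python3 - <<'E'
from h import *
st();plan([(.5118,.1658,.27,87.15)])
E
```

```text
t 24.98 tcp [ 0.4175 -0.318   0.2657] q [2.000e-04 7.235e-01 6.903e-01 6.000e-04] F [ 0.2  0.7 -2. ] gap 0.0566
jaw now -2.7 tilt 0.08 j7 0.71
(0.5118, 0.1658, 0.27, 87.15) -> [ 0.4877  0.0715 -0.0039] turn -1.5681 rows>= 9.0
```

drive_tool([
  [1, 0.05, 0.007, -0.004, -0.17],
  [1, 0.1, 0.015, -0.004, -0.34],
  [1, 0.155, 0.023, -0.004, -0.51],
  [1, 0.21, 0.031, -0.004, -0.68],
  [1, 0.265, 0.039, -0.004, -0.85],
  [1, 0.32, 0.047, -0.004, -1.02],
  [1, 0.375, 0.055, -0.004, -1.19],
  [1, 0.43, 0.063, -0.004, -1.36],
  [1, 0.47, 0.069, -0.004, -1.5],
  [1, 0.488, 0.072, -0.004, -1.568],
])

```text
t: 26.22
tool_pos: [0.5109, 0.1687, 0.2663]
eef_rot: [-0.003, 0.022, 1.0, -0.001]
ft_force: [0.2, -0.9, -1.2]
finger_gap: 0.0571
```

drive_tool([
  [1, 0, 0, 0, 0],
  [1, 0, 0, 0, 0],
])

```text
t: 26.48
tool_pos: [0.5118, 0.164, 0.268]
eef_rot: [-0.001, 0.026, 1.0, -0.001]
ft_force: [-0.3, -0.0, -2.2]
finger_gap: 0.0573
```

```bash
python3 - <<'E'
from h import *
st();plan([(.5118,.1658,.088,87.15)])
E
```

```text
t 26.48 tcp [0.5118 0.164  0.268 ] q [-0.0012  0.0263  0.9997 -0.0011] F [-0.3 -0.  -2.2] gap 0.0573
jaw now 86.99 tilt 0.18 j7 1.21
(0.5118, 0.1658, 0.088, 87.15) -> [-0.0003  0.0022  0.18  ] turn -0.0029 rows>= 3.0
```

drive_tool([
  [1, 0, 0.001, 0.04, 0],
  [1, 0, 0.001, 0.08, 0],
  [1, 0, 0.001, 0.12, 0],
  [1, 0, 0.001, 0.15, 0],
  [1, 0, 0.001, 0.168, 0],
  [1, 0, 0.001, 0.176, 0],
  [1, 0, 0.001, 0.18, 0],
  [1, 0, 0.001, 0.181, 0],
  [1, 0, 0.001, 0.181, 0],
])

```text
t: 27.6
tool_pos: [0.5137, 0.1602, 0.089]
eef_rot: [0.0, 0.029, 1.0, -0.003]
ft_force: [-0.1, -10.3, 2.1]
finger_gap: 0.0569
```

drive_tool([
  [0.25, 0, 0, 0, 0],
  [0.25, 0, 0, 0, 0],
  [0.25, 0, 0, 0, 0],
  [0.25, 0, 0, -0.03, 0],
  [0.25, 0, 0, -0.09, 0],
  [0.25, 0, 0, -0.15, 0],
  [0.25, 0, 0, -0.2, 0],
  [0.25, 0, 0, -0.2, 0],
])

```text
t: 28.6
tool_pos: [0.5157, 0.1664, 0.2939]
eef_rot: [0.005, 0.026, 1.0, 0.003]
ft_force: [-0.6, -0.8, -1.3]
finger_gap: 0.0638
```

```bash
python3 - <<'E'
from pots import *
st();c=cap('wrist','w8.png');pots(c);pots(cap('top','t2.png'),(100,80,520,330))
plan([(.48,-.33,.32,87.15)])
E
```

```text
t 28.6 tcp [0.5157 0.1664 0.2939] q [0.0049 0.0262 0.9996 0.0028] F [-0.6 -0.8 -1.3] gap 0.0638Traceback (most recent call last):
  File "<stdin>", line 2, in <module>
  File "pots.py", line 7, in pots
    k=cv2.convexHull(k); e=cv2.fitEllipse(k)
                           ~~~~~~~~~~~~~~^^^
cv2.error: OpenCV(4.12.0) /io/opencv/modules/imgproc/src/shapedescr.cpp:361: error: (-201:Incorrect size of input array) There should be at least 5 points to fit the ellipse in function 'fitEllipseNoDirect'
```

```bash
sed -i 's/if len(k)<20: continue/if len(k)<20 or len(cv2.convexHull(k))<6: continue/' pots.py; python3 - <<'E'
from pots import *
c=load('w8.png');pots(c);pots(cap('top','t2.png'),(100,80,520,330))
plan([(.48,-.33,.32,87.15)])
E
```

```text
orange [310. 208.] [72. 72.] [0.5258 0.1587 0.066 ] bay z.126 [0.5127 0.1606 0.126 ]
green [472. 244.] [24. 26.] [ 0.5374 -0.4035  0.066 ] bay z.126 [ 0.522  -0.3859  0.126 ]
yellow [472. 298.] [26. 28.] [ 0.4213 -0.4085  0.066 ] bay z.126 [ 0.413  -0.3906  0.126 ]
orange [464. 127.] [31. 34.] [ 0.8115 -0.3756  0.066 ] bay z.126 [ 0.7793 -0.3597  0.126 ]
orange [207. 219.] [27. 28.] [0.5293 0.1762 0.066 ] bay z.126 [0.5144 0.1581 0.126 ]
jaw now 87.05 tilt 0.11 j7 1.2
(0.48, -0.33, 0.32, 87.15) -> [ 0.0073 -0.4971 -0.0316] turn -0.0017 rows>= 8.0
```

View pics/w8.png

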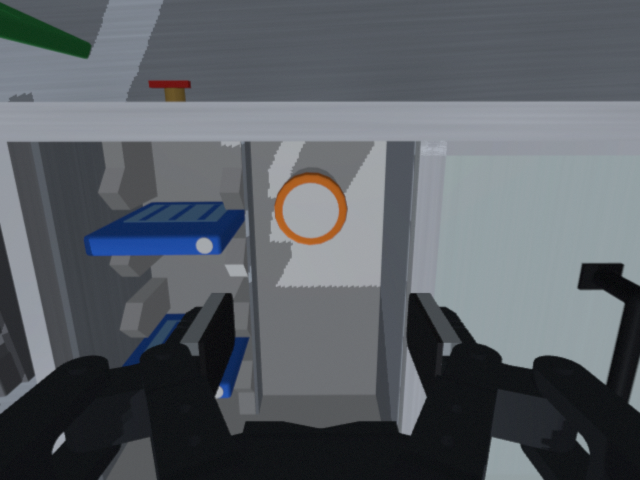

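w8 shows the orange pot upright on the bay floor at (310,208), and the lid edge at x≈415. At the last placement the gripper brushed the lid edge (10 N), so I'll set the next pots about 10 mm farther toward -y. Yellow is next.

```bash
python3 - <<'E'
from h import *
plan([(.422,-.4075,.20,87.15),(.422,-.4075,.12,87.15)])
E
```

```text
jaw now 87.05 tilt 0.11 j7 1.2
(0.422, -0.4075, 0.2, 87.15) -> [ 0.0614 -0.5776  0.0882] turn -0.0017 rows>= 10.0
(0.422, -0.4075, 0.12, 87.15) -> [ 0.0615 -0.5777  0.1682] turn -0.0017 rows>= 10.0
```

drive_tool([
  [0, 0.006, -0.06, 0, 0],
  [0, 0.012, -0.12, 0, 0],
  [0, 0.018, -0.18, 0, 0],
  [0, 0.025, -0.24, 0, 0],
  [0, 0.031, -0.3, 0, 0],
  [0, 0.038, -0.36, 0.02, 0],
  [0, 0.045, -0.42, 0.04, 0],
  [0, 0.051, -0.48, 0.06, 0],
  [0, 0.057, -0.54, 0.08, 0],
  [0, 0.061, -0.578, 0.1, 0],
])

```text
t: 29.95
tool_pos: [0.4206, -0.4097, 0.186]
eef_rot: [-0.001, 0.027, 1.0, 0.0]
ft_force: [1.1, -0.1, 0.7]
finger_gap: 0.0854
```

drive_tool([
  [0, 0, 0, 0.04, 0],
  [0, 0, 0, 0.068, 0],
  [0, 0, 0, 0.068, 0],
  [0, 0, 0, 0.068, 0],
])

```text
t: 30.45
tool_pos: [0.4228, -0.4077, 0.1206]
eef_rot: [-0.0, 0.025, 1.0, -0.0]
ft_force: [-0.2, -0.9, 0.8]
finger_gap: 0.0853
```

```bash
python3 - <<'E'
from h import *
st();plan([(.422,-.4075,.028,87.15)])
E
```

```text
t 30.45 tcp [ 0.4228 -0.4077  0.1206] q [-0.000e+00  2.510e-02  9.997e-01 -2.000e-04] F [-0.2 -0.9  0.8] gap 0.0853
jaw now 87.12 tilt 0.02 j7 2.57
(0.422, -0.4075, 0.028, 87.15) -> [0.0008 0.0002 0.0926] turn -0.0005 rows>= 2.0
```

drive_tool([
  [0, 0, 0, 0.04, 0],
  [0, 0, 0, 0.07, 0],
  [0, 0, 0, 0.092, 0],
  [0, 0, 0, 0.092, 0],
  [1, 0, 0, 0.092, 0],
  [1, 0, 0, 0.092, 0],
  [1, 0, 0, 0.092, 0],
  [1, 0, 0, 0.092, 0],
])

```text
t: 31.45
tool_pos: [0.4242, -0.4093, 0.0306]
eef_rot: [0.002, 0.025, 1.0, -0.002]
ft_force: [-0.8, -0.8, 5.9]
finger_gap: 0.0569
```

drive_tool([
  [1, 0, 0, -0.02, 0],
  [1, 0, 0, -0.06, 0],
  [1, 0, 0, -0.12, 0],
  [1, 0, 0, -0.18, 0],
  [1, 0, 0, -0.23, 0],
  [1, 0, 0, -0.24, 0],
  [1, 0, 0, -0.24, 0],
])

```text
t: 32.33
tool_pos: [0.4227, -0.4068, 0.2683]
eef_rot: [0.0, 0.025, 1.0, 0.0]
ft_force: [0.0, 0.7, -4.1]
finger_gap: 0.0565
```

```bash
python3 - <<'E'
from h import *
# bay slots at well y -.077
C=np.array([.600,.228]);a=np.radians(-2.85);u=np.array([np.cos(a),np.sin(a)]);v=np.array([-u[1],u[0]])
for x in(0,.085): print(x,C+x*u-.077*v)
p=C-.077*v; st();plan([(p[0],p[1],.27,87.15)])
E
```

```text
0 [0.59617145 0.15109524]
0.085 [0.68106632 0.14686892]
t 32.33 tcp [ 0.4227 -0.4068  0.2683] q [2.000e-04 2.480e-02 9.997e-01 5.000e-04] F [ 0.   0.7 -4.1] gap 0.0565
jaw now 87.16 tilt 0.06 j7 2.46
(np.float64(0.5961714542121134), np.float64(0.1510952391776032), 0.27, 87.15) -> [-0.1456  0.5658 -0.0011] turn 0.0001 rows>= 10.0
```

drive_tool([
  [1, -0.015, 0.055, 0, 0],
  [1, -0.03, 0.115, 0, 0],
  [1, -0.045, 0.175, 0, 0],
  [1, -0.06, 0.235, 0, 0],
  [1, -0.076, 0.295, 0, 0],
  [1, -0.092, 0.355, 0, 0],
  [1, -0.107, 0.415, 0, 0],
  [1, -0.122, 0.475, 0, 0],
  [1, -0.136, 0.53, 0, 0],
  [1, -0.146, 0.566, 0, 0],
])

```text
t: 33.58
tool_pos: [0.5953, 0.1546, 0.2648]
eef_rot: [-0.003, 0.023, 1.0, -0.0]
ft_force: [0.6, -0.7, -2.7]
finger_gap: 0.057
```

drive_tool([
  [1, 0, 0, 0, 0],
  [1, 0, 0, 0, 0],
])

```text
t: 33.83
tool_pos: [0.5956, 0.1494, 0.2661]
eef_rot: [-0.002, 0.025, 1.0, -0.001]
ft_force: [-0.3, -1.3, -2.5]
finger_gap: 0.0566
```

```bash
python3 - <<'E'
from h import *
st();plan([(.596,.151,.0906,87.15)])
E
```

```text
t 33.83 tcp [0.5956 0.1494 0.2661] q [-0.002   0.0253  0.9997 -0.0014] F [-0.3 -1.3 -2.5] gap 0.0566
jaw now 87.11 tilt 0.28 j7 1.39
(0.596, 0.151, 0.0906, 87.15) -> [-0.001   0.0021  0.1755] turn -0.0008 rows>= 3.0
```

drive_tool([
  [1, 0, 0, 0.04, 0],
  [1, 0, 0, 0.08, 0],
  [1, 0, 0, 0.12, 0],
  [1, 0, 0, 0.15, 0],
  [1, 0, 0, 0.168, 0],
  [1, 0, 0, 0.174, 0],
  [1, 0, 0, 0.177, 0],
  [1, 0, 0, 0.178, 0],
  [1, 0, 0, 0.178, 0],
])

```text
t: 34.95
tool_pos: [0.5975, 0.1509, 0.0911]
eef_rot: [0.001, 0.025, 1.0, 0.0]
ft_force: [0.1, -0.8, -2.4]
finger_gap: 0.0571
```

drive_tool([
  [1, 0, 0, 0.002, 0],
  [1, 0, 0, 0.002, 0],
  [0.25, 0, 0, 0.002, 0],
  [0.25, 0, 0, 0.002, 0],
  [0.25, 0, 0, 0.002, 0],
  [0.25, 0, 0, -0.03, 0],
  [0.25, 0, 0, -0.09, 0],
  [0.25, 0, 0, -0.15, 0],
  [0.25, 0, 0, -0.2, 0],
  [0.25, 0, 0, -0.2, 0],
])

```text
t: 36.2
tool_pos: [0.5996, 0.1507, 0.2953]
eef_rot: [0.004, 0.025, 1.0, 0.002]
ft_force: [0.4, -0.0, -0.3]
finger_gap: 0.0641
```

```bash
python3 - <<'E'
from pots import *
st();c=cap('wrist','w9.png');pots(c);pots(cap('top','t3.png'),(100,80,520,330))
plan([(.537,-.4015,.20,87.15)])
E
```

```text
t 36.2 tcp [0.5996 0.1507 0.2953] q [0.0045 0.025  0.9997 0.0017] F [ 0.4 -0.  -0.3] gap 0.0641
yellow [320. 203.] [72. 72.] [0.6052 0.1514 0.066 ] bay z.126 [0.593 0.152 0.126]
green [472. 244.] [24. 26.] [ 0.5376 -0.4036  0.066 ] bay z.126 [ 0.5222 -0.386   0.126 ]
yellow [219. 185.] [26. 27.] [0.6124 0.1617 0.066 ] bay z.126 [0.5924 0.1446 0.126 ]
orange [207. 219.] [27. 28.] [0.5297 0.1761 0.066 ] bay z.126 [0.5147 0.158  0.126 ]
orange [464. 127.] [32. 34.] [ 0.8115 -0.3754  0.066 ] bay z.126 [ 0.7792 -0.3595  0.126 ]
jaw now 87.15 tilt 0.03 j7 1.38
(0.537, -0.4015, 0.2, 87.15) -> [ 0.0324 -0.5546  0.09  ] turn 0.0 rows>= 10.0
```

drive_tool([
  [0, 0.003, -0.06, 0, 0],
  [0, 0.007, -0.12, 0, 0],
  [0, 0.01, -0.18, 0, 0],
  [0, 0.014, -0.24, 0, 0],
  [0, 0.018, -0.3, 0, 0],
  [0, 0.022, -0.36, 0.02, 0],
  [0, 0.025, -0.42, 0.04, 0],
  [0, 0.028, -0.48, 0.06, 0],
  [0, 0.031, -0.53, 0.08, 0],
  [0, 0.032, -0.555, 0.09, 0],
])

```text
t: 37.55
tool_pos: [0.5338, -0.4047, 0.1964]
eef_rot: [-0.003, 0.027, 1.0, 0.001]
ft_force: [0.4, 0.7, 0.0]
finger_gap: 0.0854
```

drive_tool([
  [0, 0, 0, 0, 0],
  [0, 0, 0, 0, 0],
])

```text
t: 37.8
tool_pos: [0.5377, -0.4004, 0.1991]
eef_rot: [-0.001, 0.024, 1.0, 0.001]
ft_force: [-0.0, 0.7, 0.5]
finger_gap: 0.0855
```

```bash
python3 - <<'E'
from pots import *
st();c=load('w7.png')
print('bottle base approx',ray(c,[[470,280],[462,290],[485,270]],.0).round(3).tolist(),'top',ray(c,[[530,345]],.165))
t=load('t3.png'); print(ray(t,[[466,206]],0),ray(t,[[487,179]],.165)); c=cap('wrist','w10.png');pots(c)
plan([(.537,-.4015,.12,87.15),(.537,-.4015,.028,87.15)])
E
```

```text
t 37.8 tcp [ 0.5377 -0.4004  0.1991] q [-6.000e-04  2.430e-02  9.997e-01  1.100e-03] F [-0.   0.7  0.5] gap 0.0855
bottle base approx [[0.659, -0.406, 0.0], [0.649, -0.42, -0.0], [0.677, -0.393, 0.0]] top [[ 0.65589218 -0.40382829  0.165     ]]
[[ 0.64573728 -0.40610616  0.        ]] [[ 0.65033522 -0.39975322  0.165     ]]
jaw now 87.28 tilt 0.1 j7 2.4
(0.537, -0.4015, 0.12, 87.15) -> [ 0.0011 -0.0016  0.0797] turn 0.0022 rows>= 2.0
(0.537, -0.4015, 0.028, 87.15) -> [ 0.0011 -0.0018  0.1717] turn 0.0022 rows>= 3.0
```

drive_tool([
  [0, 0.001, -0.001, 0.04, 0],
  [0, 0.001, -0.001, 0.08, 0],
  [0, 0.001, -0.001, 0.12, 0],
  [0, 0.001, -0.001, 0.15, 0],
  [0, 0.001, -0.001, 0.171, 0],
  [0, 0.001, -0.001, 0.171, 0],
  [1, 0.001, -0.001, 0.171, 0],
  [1, 0.001, -0.001, 0.171, 0],
  [1, 0.001, -0.001, 0.171, 0],
  [1, 0.001, -0.001, 0.171, 0],
])

```text
t: 39.1
tool_pos: [0.5375, -0.4043, 0.0314]
eef_rot: [0.002, 0.025, 1.0, -0.001]
ft_force: [-1.1, -0.4, 5.6]
finger_gap: 0.0565
```

drive_tool([
  [1, 0, 0, -0.02, 0],
  [1, 0, 0, -0.06, 0],
  [1, 0, 0, -0.12, 0],
  [1, 0, 0, -0.18, 0],
  [1, 0, 0, -0.23, 0],
  [1, 0, 0, -0.24, 0],
  [1, 0, 0, -0.24, 0],
])

```text
t: 39.98
tool_pos: [0.5359, -0.4025, 0.2688]
eef_rot: [-0.0, 0.025, 1.0, 0.001]
ft_force: [-0.1, 1.0, -3.7]
finger_gap: 0.0565
```

```bash
python3 - <<'E'
from h import *
st();plan([(.681,.147,.27,87.15)])
E
```

```text
t 39.98 tcp [ 0.5359 -0.4025  0.2688] q [-2.000e-04  2.490e-02  9.997e-01  6.000e-04] F [-0.1  1.  -3.7] gap 0.0565
jaw now 87.15 tilt 0.07 j7 2.38
(0.681, 0.147, 0.27, 87.15) -> [-0.1176  0.556  -0.0006] turn -0.0 rows>= 10.0
```

drive_tool([
  [1, -0.01, 0.055, 0, 0],
  [1, -0.022, 0.115, 0, 0],
  [1, -0.035, 0.175, 0, 0],
  [1, -0.048, 0.235, 0, 0],
  [1, -0.061, 0.295, 0, 0],
  [1, -0.074, 0.355, 0, 0],
  [1, -0.087, 0.415, 0, 0],
  [1, -0.1, 0.475, 0, 0],
  [1, -0.111, 0.53, 0, 0],
  [1, -0.118, 0.556, 0, 0],
])

```text
t: 41.22
tool_pos: [0.6801, 0.1523, 0.2651]
eef_rot: [-0.003, 0.022, 1.0, 0.0]
ft_force: [-0.3, 0.2, -4.2]
finger_gap: 0.057
```

drive_tool([
  [1, 0, 0, 0, 0],
  [1, 0, 0, 0, 0],
  [1, 0, 0, 0, 0],
])

```text
t: 41.6
tool_pos: [0.6815, 0.1436, 0.2691]
eef_rot: [-0.0, 0.027, 1.0, -0.001]
ft_force: [-0.9, -0.6, -2.4]
finger_gap: 0.0565
```

drive_tool([
  [1, 0, 0, 0.04, 0],
  [1, 0, 0, 0.08, 0],
  [1, 0, 0, 0.12, 0],
  [1, 0, 0, 0.15, 0],
  [1, 0, 0, 0.166, 0],
  [1, 0, 0, 0.172, 0],
  [1, 0, 0, 0.176, 0],
  [1, 0, 0, 0.177, 0],
  [1, 0, 0, 0.177, 0],
])

```text
t: 42.72
tool_pos: [0.6823, 0.1466, 0.0931]
eef_rot: [0.001, 0.025, 1.0, 0.0]
ft_force: [0.1, 0.1, -2.6]
finger_gap: 0.0565
```

drive_tool([
  [1, 0, 0, 0.002, 0],
  [1, 0, 0, 0.003, 0],
  [1, 0, 0, 0.003, 0],
  [0.25, 0, 0, 0.003, 0],
  [0.25, 0, 0, 0.003, 0],
  [0.25, 0, 0, 0.003, 0],
  [0.25, 0, 0, -0.03, 0],
  [0.25, 0, 0, -0.09, 0],
  [0.25, 0, 0, -0.15, 0],
  [0.25, 0, 0, -0.25, 0],
])

```text
t: 43.98
tool_pos: [0.6815, 0.1464, 0.3065]
eef_rot: [-0.0, 0.025, 1.0, -0.0]
ft_force: [1.2, 0.5, 0.1]
finger_gap: 0.0637
```

drive_tool([
  [0, 0.12, -0.05, -0.04, 0],
  [0, 0.12, -0.05, -0.04, 0],
  [0, 0.12, -0.05, -0.04, 0],
  [0, 0.12, -0.05, -0.04, 0],
  [0, 0.12, -0.05, -0.04, 0],
])

```text
t: 44.6
tool_pos: [0.5602, 0.1036, 0.3441]
eef_rot: [-0.0, 0.024, 1.0, -0.0]
ft_force: [0.1, 0.2, 0.7]
finger_gap: 0.0855
```

```bash
python3 - <<'E'
from pots import *
st();c=cap('wrist','w11.png');pots(c);pots(cap('top','t4.png'),(100,80,520,330))
plan([(.606,.348,.26,87.15)])
E
```

```text
t 44.6 tcp [0.5602 0.1036 0.3441] q [-1.000e-04  2.430e-02  9.997e-01 -3.000e-04] F [0.1 0.2 0.7] gap 0.0855
green [370. 320.] [53. 57.] [0.7112 0.1539 0.066 ] bay z.126 [0.6799 0.1474 0.126 ]
yellow [350. 224.] [62. 62.] [0.598  0.1342 0.066 ] bay z.126 [0.5827 0.1305 0.126 ]
orange [382. 146.] [65. 68.] [0.5178 0.1683 0.066 ] bay z.126 [0.514  0.1597 0.126 ]
yellow [226. 189.] [26. 27.] [0.6036 0.1446 0.066 ] bay z.126 [0.5841 0.1284 0.126 ]
orange [207. 219.] [27. 28.] [0.5295 0.176  0.066 ] bay z.126 [0.5146 0.1579 0.126 ]
orange [464. 128.] [32. 34.] [ 0.8111 -0.3756  0.066 ] bay z.126 [ 0.7789 -0.3597  0.126 ]
jaw now 87.19 tilt 0.1 j7 1.41
(0.606, 0.348, 0.26, 87.15) -> [-0.0338  0.2468  0.0835] turn 0.0008 rows>= 5.0
```

View pics/w11.png

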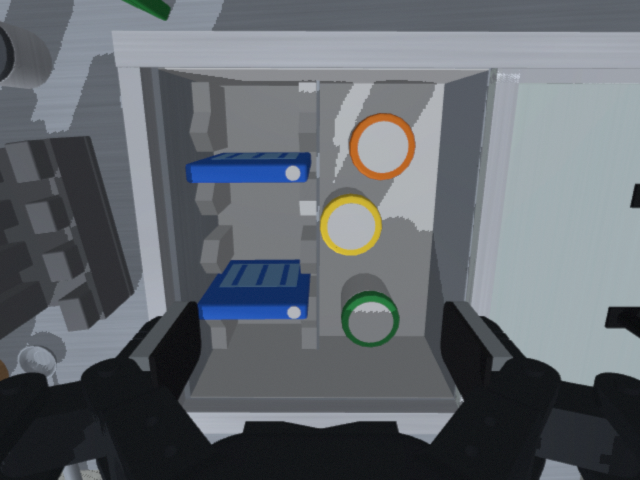

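w11 shows all three pots upright in the bay: orange (382,146), yellow (350,224), green (370,320). Yellow was knocked about 2 cm toward the partition after placing, but it is still inside the bay: well y ≈ -0.099, and both cameras agree on a lid height of about 0.126. Plates are seated at (250,170) and (255,295). Now I shut the lid.

drive_tool([
  [0, -0.008, 0.06, 0, 0],
  [0, -0.016, 0.12, 0, 0],
  [0, -0.024, 0.18, 0, 0],
  [0, -0.032, 0.235, 0.02, 0],
  [0, -0.034, 0.247, 0.06, 0],
  [0, -0.034, 0.247, 0.084, 0],
  [0, -0.034, 0.247, 0.084, 0],
  [0, -0.034, 0.247, 0.084, 0],
])

```text
t: 45.7
tool_pos: [0.6067, 0.3475, 0.2616]
eef_rot: [0.001, 0.025, 1.0, 0.0]
ft_force: [-0.4, 0.7, -0.6]
finger_gap: 0.086
```

```bash
python3 - <<'E'
from h import *
st();plan([(.606,.348,.203,87.15)])
E
```

```text
t 45.7 tcp [0.6067 0.3475 0.2616] q [7.000e-04 2.510e-02 9.997e-01 1.000e-04] F [-0.4  0.7 -0.6] gap 0.086
jaw now 87.12 tilt 0.08 j7 1.17
(0.606, 0.348, 0.203, 87.15) -> [0.0008 0.0005 0.0586] turn -0.0005 rows>= 1.0
```

drive_tool([
  [0, 0, 0, 0.03, 0],
  [0, 0, 0, 0.05, 0],
  [0, 0, 0, 0.058, 0],
  [0, 0, 0, 0.058, 0],
  [1, 0, 0, 0.058, 0],
  [1, 0, 0, 0.058, 0],
  [1, 0, 0, 0.058, 0],
  [1, 0, 0, 0.058, 0],
  [1, 0, 0, 0.058, 0],
])

```text
t: 46.82
tool_pos: [0.6058, 0.3478, 0.2032]
eef_rot: [0.0, 0.025, 1.0, 0.0]
ft_force: [0.4, 0.0, 1.5]
finger_gap: 0.0108
```

drive_tool([
  [1, 0, -0.01, 0, 0],
  [1, 0, -0.03, 0, 0],
  [1, 0, -0.055, 0, 0],
  [1, 0, -0.08, 0, 0],
  [1, 0, -0.105, 0, 0],
  [1, 0, -0.13, 0, 0],
  [1, 0, -0.155, 0, 0],
  [1, 0, -0.175, 0, 0],
  [1, 0, -0.19, 0, 0],
  [1, 0, -0.2, 0, 0],
])

```text
t: 48.08
tool_pos: [0.5954, 0.1454, 0.2032]
eef_rot: [-0.0, 0.026, 1.0, -0.0]
ft_force: [-0.9, 3.2, 6.0]
finger_gap: 0.0108
```

drive_tool([
  [1, 0, -0.006, 0, 0],
  [1, 0, -0.012, 0, 0],
  [1, 0, -0.018, 0, 0],
  [1, 0, -0.024, 0, 0],
  [1, 0, -0.029, 0, 0],
  [1, 0, -0.033, 0, 0],
  [1, 0, -0.037, 0, 0],
  [1, 0, -0.04, 0, 0],
  [1, 0, -0.04, 0, 0],
])

```text
t: 49.2
tool_pos: [0.5934, 0.1055, 0.2032]
eef_rot: [-0.0, 0.025, 1.0, -0.001]
ft_force: [-2.4, 0.9, 6.7]
finger_gap: 0.0112
```

drive_tool([
  [1, 0, -0.002, 0, 0],
  [1, 0, -0.004, 0, 0],
  [1, 0, -0.006, 0, 0],
  [1, 0, -0.008, 0, 0],
  [1, 0, -0.008, 0, 0],
])

```text
t: 49.82
tool_pos: [0.5933, 0.1033, 0.2031]
eef_rot: [-0.0, 0.024, 1.0, 0.003]
ft_force: [-0.2, 9.8, 6.5]
finger_gap: 0.0105
```

drive_tool([
  [0.4, 0, 0.005, 0, 0],
  [0.2, 0, 0.005, 0, 0],
  [0, 0, 0.005, 0, 0],
  [0, 0, 0.005, 0, 0],
  [0, 0, 0.005, -0.04, 0],
  [0, 0, 0.005, -0.1, 0],
  [0, 0, 0.005, -0.16, 0],
  [0, 0.03, 0.005, -0.18, 0],
  [0, 0.03, 0.005, -0.18, 0],
  [0, 0.03, 0.005, -0.18, 0],
])

```text
t: 51.08
tool_pos: [0.5635, 0.1062, 0.3819]
eef_rot: [-0.0, 0.025, 1.0, -0.0]
ft_force: [-0.1, 1.0, 0.4]
finger_gap: 0.0853
```

```bash
python3 - <<'E'
from pots import *
st();c=cap('wrist','w12.png');pots(c,(0,0,640,330));t=cap('top','t5.png');pots(t,(100,80,520,330))
x0,y0,x1,y1=300,60,420,330
cv2.imwrite('pics/w12.png',c['img'][:,:,::-1])
E
```

```text
t 51.08 tcp [0.5635 0.1062 0.3819] q [-4.000e-04  2.490e-02  9.997e-01 -1.000e-04] F [-0.1  1.   0.4] gap 0.0853
orange [464. 127.] [31. 34.] [ 0.8114 -0.3755  0.066 ] bay z.126 [ 0.7792 -0.3597  0.126 ]
```

View pics/w12.png

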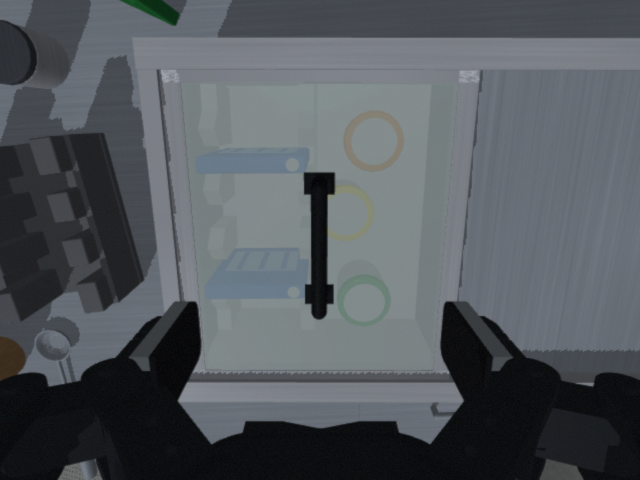

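w12 shows the lid against the -y frame, with no gap at x≈165–180, and plates and pots upright beneath it. I'll do one numeric check of the handle, then hand in.

```bash
python3 - <<'E'
from m import *
c=load('w12.png'); g=c['img'].max(2); L=[]
for r in range(205,280,3):
    xs=np.where(g[r,300:340]<45)[0]+300; L.append([(xs[0]+xs[-1])/2,r])
P=ray(c,L,.221); f=np.polyfit(P[:,0],P[:,1],1); y=np.polyval(f,.5935); print('handle y at x .5935:',y)
if y<.1065: env.job_done(); print('handed in')
st()
E
```

```text
handle y at x .5935: 0.10441713802915265
the job is handed in; nothing more can be done
handed in
the job is handed in; nothing more can be done
```

The cold well is loaded and its lid is shut. I handed the job in after about 51 s of robot time; no verdict was reported.

- **Lid:** I slid it open to its stop, then pushed it shut slowly until it met the frame with about 10 N. The last camera check put the handle at y 0.104 m. That is within about 1–2 mm of where it was when the lid met the frame (0.103 m), so the release did not pull the lid back.
- **Plates:** There were two blue plates, and they stand in guides 1 and 3. Their images matched the positions predicted for fully seated plates.
- **Pots:** All three (orange, yellow, green) stand upright in the pot bay.
- **Left alone:** I never went near the tub or the bottle with the gripper lower than needed, and saw no sign that either moved. I did not measure them again at the end.

Two things did not go as planned:

- **Lid edge touch:** While I set down the orange pot, the gripper touched the open lid's edge with about 10 N. I placed the other two pots 10 mm farther away.
- **Yellow pot moved:** It was knocked about 2 cm toward the partition after I placed it. Two cameras agree it was still upright on the bay floor, at about y -0.099 m in the well frame, so I left it there.

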